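Seat the willow steamer's tank and take a dip reading

ROBOT

A 7-joint arm with a two-finger parallel gripper is mounted at the origin on the work surface. World frame = base frame: x ahead of the robot, y to its left, z up, the work surface at z = 0. Lengths are in m, angles in rad, forces in N, time in s.
With the tool pointing down it reaches from about 0.4 to 0.875 m from the base axis. Payload 19.3 kg.
Tool frame: the origin (TCP) lies at the very end of the fingers, on their centre line; the grasp point (between the pads) lies bot.tcp_to_grasp behind it (bot.tcp_to_grasp is the distance from the TCP to the grasp point, in m); z points along the fingers, y is the direction in which the jaws open and shut (so a half turn about z gives the same grasp; the last joint's range is limited). The gripper opens to 85 mm and grips with 20 to 120 N. Pads are 22 mm wide; open, the fingers measure 114 mm over their backs; the gripper's body (76 mm by 85 mm) begins 54 mm behind the grasp point. The pads swing forward as they close: fully open they stand 13 mm farther back than shut.
Start: joints at [-1.341, 0.521, -0.036, 1.599, 0.021, 1.021, -0.113], TCP at [0.185, 0.597, 0.231] pointing down, gripper open.
Joint ranges: [-2.91, 2.91], [-0.3, 2.13], [-1.5, 1.42], [0.17, 2.43], [-1.26, 4.41], [0.16, 1.93], [-2.52, 2.52]. Speed limits (rad/s): [1.89, 1.89, 2.39, 2.39, 3.01, 3.01, 3.01].

INTERFACE

Orientations are given as [roll, pitch, yaw] about the fixed x, y, z axes, in that order (R = Rz(yaw) Ry(pitch) Rx(roll)).
In Python, from workcell import bot gives the robot as it stands.
- The arm moves only by the tool servo_tool, never from a script. Its argument "targets" is a list of rows, each a list of 2 entries, a list of its own where there are three numbers: the shift along the tool's x, y, z in units of 0.05 m (1.0 is 0.05 m), then the turn about the tool's z in units of 5 degrees (1.0 is 5 degrees). A call has 1 to 12 rows; each row shifts and turns the commanded pose from where the row before left it, along the tool's axes as they then stand; what a row does not reach is not made up. A row lasts 1/8 s, in which the tool goes at most 62.5 mm and 10.7 degrees, less where a joint would pass 70% of its speed; a pose out of reach is approached as far as the arm can. A call with a number of a shift or a turn outside -1 to 1 is refused whole. A call with a gripper value outside its range is refused whole. "gripper" is the opening, from -1 (shut) to 1 (fully open), so that 0 is half open, set as the call begins (left out, the last holds). The fingers move at their own pace and stop on an object; "newtons" is the grip in N (left out, the last holds). Time passes only in rows, so rows that do not move let the fingers close. It gives the time, the measured TCP pose, the force and the opening at its end, in the units of the state.
- bot.observe(): the state, without advancing time (a new reading comes with each control period).
- bot.grab_frame(name): name is "scene" or "top" or "wrist"; returns the picture (384x512x3 uint8, blue, green, red); there is no depth.
- bot.get_calibration(name): a dict with "fx", "fy", "cx", "cy" (pixels), "pose" (4x4, takes a point from camera to world coordinates). Camera axes: x right, y up, looking along -z (the intrinsics and any distortion apply to the point x, -y, -z); pixel columns grow to the right and rows downward; lengths in m; the calibration is good to about 2 mm. The wrist camera is an equidistant fisheye: a pixel r from the principal point sees the ray r / f radians off the axis. A picture is of the moment at which its call begins: read the wrist's pose just before it. get_calibration takes no time and is no camera call; for the wrist camera it gives the pose at the moment of the call.
- bot.job_done(): hands the job in, once; it reports no verdict.
The state is a dict: "clock": time; "qpos": joint angles; "qd": joint speeds; "joint_efforts": joint torques, N m; "position": TCP position; "tool_rot": TCP orientation; "force": force on the tool from outside, world axes, zero at the start; "moment": the same for the moment, N m; "grip_width": finger opening in m.
Only numpy, scipy, OpenCV 4.12 (cv2) and the standard library are available. Lean on these libraries where they do the work, as an engineer would, in place of code of your own. Each camera call takes 0.05 s, during which the arm holds its last target.

TASK

Lift the steel steamer tank by its top handle, keep it upright and set it fully home on the pegs of the grey base, its sloping dip tube over the black control panel. Then take the dip rod from its dark wooden rest, push it into the dip tube until its collar stops on the tube's mouth, and draw it right out again. Finish while still holding the rod in the gripper, level and still, its tip about 10 cm above the middle of the white tile and the rod touching nothing else; leave the mug, hammer and jar where they are.

Things in the scene. Friction and masses are not known exactly. Their poses are not given: they have to be found in the camera images.
- base: Fixed steamer base: grey housing 160 x 130 x 45 mm (x, y, height) with a lower black control panel (50 long, 28 high) along its +x side, reaching x = 129 mm. Origin: centre of the grey housing's underside, on the table. Three upright pegs of 12 mm diameter, tapered to 6 mm at the tip, stand 13 mm above the housing's top at (x, y) = (-40, 0), (30, 25) and (30, -25) mm.
- seat (a point): Centre of the grey housing's top face, 45 mm above the base's origin, axes as the base: here the tank's origin must come, tank axes along the base's axes.
- tank: Loose closed steel tank 120 x 100 x 112 mm (x, y, height), about 0.5 to 0.85 kg, standing upright on the table. Origin: centre of its underside, z up. The underside has three holes of 17 mm diameter, 16 mm deep, at (-40, 0), (30, 25) and (30, -25) mm, so it goes on the base one way round only. Over the top runs a black bridge handle along y, and the dip tube sticks out of the +x side.
- tank_handle (a point): Centre of the tank's handle bar, 160 mm above the tank's underside, over its middle. The bar is 14 mm wide (x), 16 mm high and runs along the tank's y, with 74 mm free between its two posts and 40 mm free below it.
- tube: The dip tube, rigid part of the tank. Origin: centre of its open mouth's rim, at x = 105.1, y = 0, z = 101.5 mm in the tank's frame. Its z axis points out of the tube along its axis, outward and upward, 35 degrees above the tank's horizontal +x. Bore 14 mm, flared over the last 8 mm to 22 mm at the mouth; rim 28 mm outside diameter; 62 mm long and then open into the hollow tank, with room for the whole rod shaft.
- rod: Loose dip rod, 226 mm long, about 80 g, lying level in its rest. Origin: middle of its wooden handle, on the rod's axis; x points along the rod to the tip. Handle 16 x 16 mm square, x from -50 to 50 mm, its flat faces upright and level in the rest; steel collar, 32 mm diameter, x from 50 to 56 mm; steel shaft of 8 mm diameter with dark rings, x from 56 to 176 mm. It balances near x = 26 mm.
- rod_collar (a point): Centre of the collar's face towards the tip, on the rod's axis, 56 mm from the rod's origin: this face stops on the tube's mouth.
- rod_tip (a point): Tip of the rod, on its axis, 176 mm from the rod's origin.
- rest: Fixed dark wooden rest: foot 230 x 60 x 10 mm with two notched posts, 10 mm thick (x), 40 mm wide and 56 mm high, at x = -45 and x = 130 mm; the notches are open upward. Origin on the table below the rod's origin at the start, x along the rod; the rod's axis lies 52 mm above the table. The handle is free between x = -40 and 50 mm.
- tile: Fixed white tile 110 x 110 x 8 mm lying on the table. Origin: centre of its underside.
- mug: Blue mug, 76 mm diameter, 90 mm high, standing on the table; origin at the centre of its underside. To be left alone.
- hammer: Hammer with wooden handle 270 mm long, lying; origin under the handle's middle, head at its +y end. To be left alone.
- jar: Amber glass jar, 66 mm diameter, 85 mm high; origin at the centre of its underside. To be left alone.
Not all that is in view belongs to the job. Several things have the shape of the rod; the one meant has the colours described above.

How it is judged:
By the outcome, as a careful person would: the job done as asked, in the order asked, and still so for the second after the job is handed in, while the arm keeps its last pose, push and grip.
It also fails if it takes over 64 s, if anything falls off the work surface, if the arm or the gripper's body presses on something with over 40 N, if the wrist force passes 120 N, or if a joint passes its speed limit or range.

## Working session

There is one attempt and no reset: what is moved stays moved. The work goes in short steps, Python scripts to look and compute and a tool call to move; the robot and the scene stay as the last step left them, time stands still between calls to the robot, and variables do not carry over. Pictures are saved under pics/ and viewed, and the job is handed in when it is done.

Besides the shell and the picture viewer there is one more tool, called after "Call:" as name(argument=value, ...) on one line, values as JSON. servo_tool: Moves the arm, as the interface text tells. Its arguments: {"type":"object","properties":{"targets":{"type":"array","items":{"type":"array"}},"gripper":{"type":"number"},"newtons":{"type":"number"}},"required":["targets"]}

```bash
ls; mkdir -p pics; python3 - <<'E'
from workcell import bot
import cv2
s=bot.observe();print(s); print(bot.tcp_to_grasp)
for n in ["scene","top","wrist"]:
    c=bot.get_calibration(n);print(n,c)
    cv2.imwrite(f"pics/{n}0.png",bot.grab_frame(n))
E
```

```text
pics
{'clock': 0.0, 'qpos': array([-1.34117788,  0.52202147, -0.03626549,  1.60002041,  0.02118143,
        1.02110921, -0.11280475]), 'qd': array([-0.00046961, -0.00066766,  0.00053249,  0.00086662, -0.00050788,
       -0.00075891, -0.00033815]), 'joint_efforts': array([-1.27055573e-03, -9.27117991e+01,  1.98065557e+00, -3.69928372e+01,
        1.79522258e-02,  8.31164012e-03,  2.53369294e-06]), 'position': array([0.18455452, 0.59676349, 0.23071734]), 'tool_rot': array([-3.14042269e+00,  9.99047746e-05,  2.84169638e+00]), 'force': array([-0.08725787, -0.76286164, -1.32105015]), 'moment': array([0.01275737, 0.02084354, 0.00814187]), 'grip_width': 0.08540801957964811}
0.0187
scene {'fx': 494.0624127494119, 'fy': 494.0624127494119, 'cx': 260.65206162892065, 'cy': 194.04193014181385, 'pose': array([[ 0.78627369, -0.39936617,  0.47146616,  1.18633025],
       [ 0.61780805,  0.49663885, -0.60964175, -0.87888367],
       [ 0.00932188,  0.77062086,  0.6372257 ,  1.04837777],
       [ 0.        ,  0.        ,  0.        ,  1.        ]])}
top {'fx': 460.65313654452103, 'fy': 460.65313654452103, 'cx': 254.26402104186067, 'cy': 190.75394008532305, 'pose': array([[ 0.01082258,  0.98776133, -0.15559702,  0.29033862],
       [-0.99985294,  0.00861969, -0.01482545,  0.00713993],
       [-0.01330281,  0.15573459,  0.98770936,  1.37112996],
       [ 0.        ,  0.        ,  0.        ,  1.        ]])}
wrist {'fx': 297.3186396354542, 'fy': 297.3186396354542, 'cx': 252.66362824803974, 'cy': 191.36361880465154, 'pose': array([[ 0.29580969, -0.91067294, -0.28839455,  0.10963698],
       [ 0.95524613,  0.28162432,  0.09051284,  0.62004128],
       [-0.00120867, -0.30226236,  0.95322401,  0.37360311],
       [ 0.        ,  0.        ,  0.        ,  1.        ]])}
```

View pics/scene0.png

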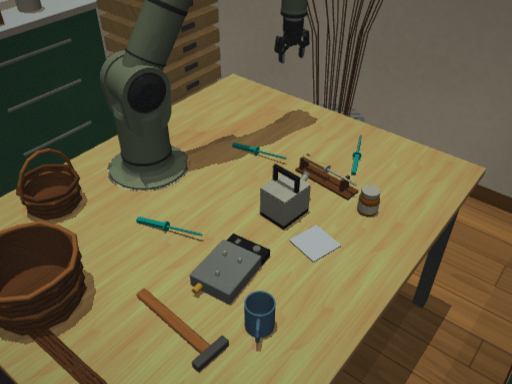

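View pics/top0.png

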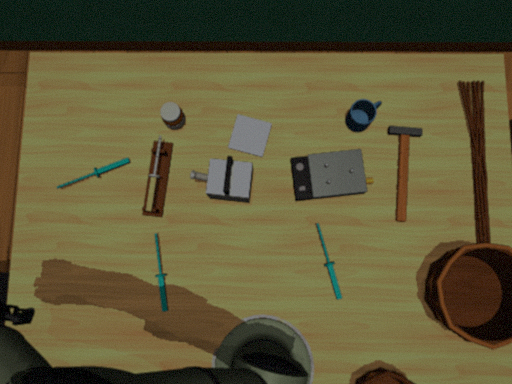

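View pics/wrist0.png

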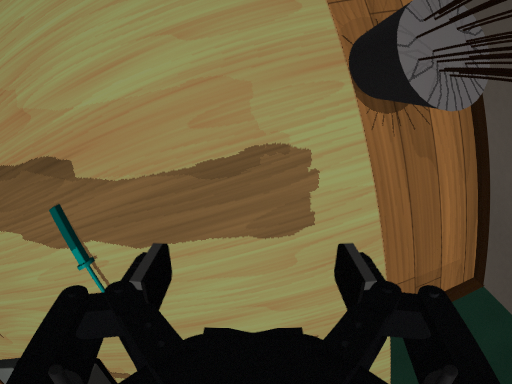

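The top view shows the tank near (230,180) with its tube to the left, the base near (335,175) with its black panel to the left, the rest with the rod near (157,180), and the tile near (250,135). I'll zoom in for accurate pixel positions.

```bash
cat > h.py <<'E'
import numpy as np,cv2
from workcell import bot
def ray(n,u,v,c=None):
    c=c or bot.get_calibration(n);P=c["pose"]
    a=(u-c["cx"])/c["fx"];b=(v-c["cy"])/c["fy"]
    if n=="wrist":
        r=np.hypot(a,b); k=np.sin(r)/r if r>1e-9 else 1
        d=np.array([a*k,-b*k,-np.cos(r)])
    else: d=np.array([a,-b,-1.])
    return P[:3,3],P[:3,:3]@d
def px(n,u,v,z,c=None):
    o,d=ray(n,u,v,c);return o+d*(z-o[2])/d[2]
def proj(n,p,c=None):
    c=c or bot.get_calibration(n);P=c["pose"]
    q=P[:3,:3].T@(np.array(p)-P[:3,3]); x,y,z=q[0],-q[1],-q[2]
    if n=="wrist":
        r=np.arctan2(np.hypot(x,y),z);k=r/np.hypot(x,y)
        return np.array([c["cx"]+c["fx"]*x*k,c["cy"]+c["fy"]*y*k])
    return np.array([c["cx"]+c["fx"]*x/z,c["cy"]+c["fy"]*y/z])
def zoom(img,u0,v0,u1,v1,s,out):
    w=cv2.resize(img[v0:v1,u0:u1],None,fx=s,fy=s,interpolation=cv2.INTER_CUBIC)
    w=cv2.convertScaleAbs(w,alpha=1.5,beta=10)
    for u in range((u0+9)//10*10,u1,10):
        cv2.line(w,((u-u0)*s,0),((u-u0)*s,8 if u%50 else 20),(0,0,255),1)
        if u%20==0: cv2.putText(w,str(u),((u-u0)*s,18),0,.35,(0,0,255),1)
    for v in range((v0+9)//10*10,v1,10):
        cv2.line(w,(0,(v-v0)*s),(8,(v-v0)*s),(0,0,255),1)
        if v%20==0:cv2.putText(w,str(v),(0,(v-v0)*s),0,.35,(0,0,255),1)
    cv2.imwrite(out,w)
E
python3 - <<'E'
from h import *
t=cv2.imread("pics/top0.png");s=cv2.imread("pics/scene0.png")
zoom(t,130,100,280,210,5,"pics/tz1.png")
zoom(t,280,90,430,200,5,"pics/tz2.png")
zoom(s,250,130,370,230,6,"pics/sz1.png")
E
```

```text
(no output)
```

View pics/tz1.png

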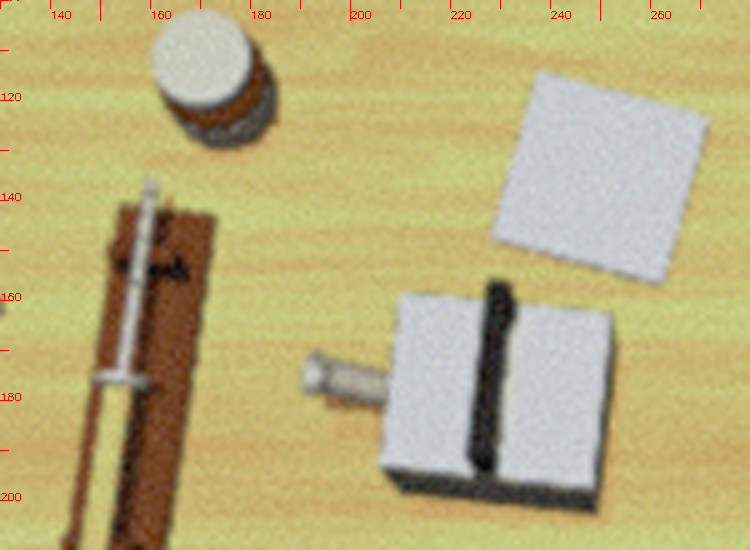

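View pics/tz2.png

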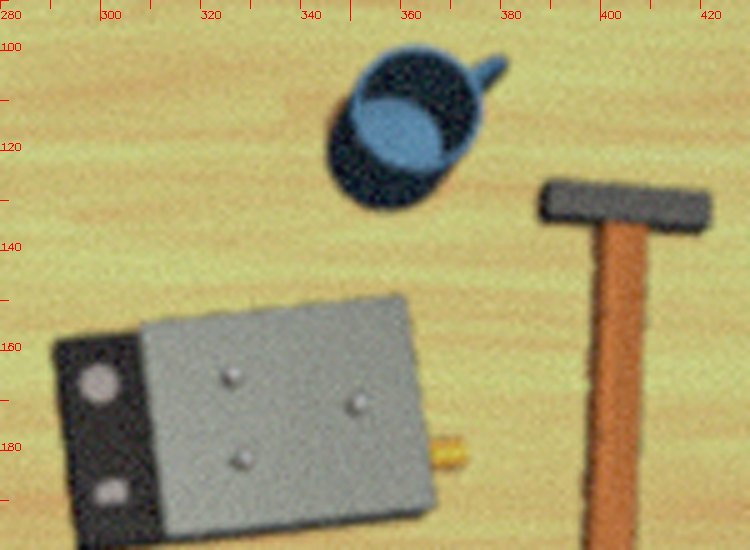

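View pics/sz1.png

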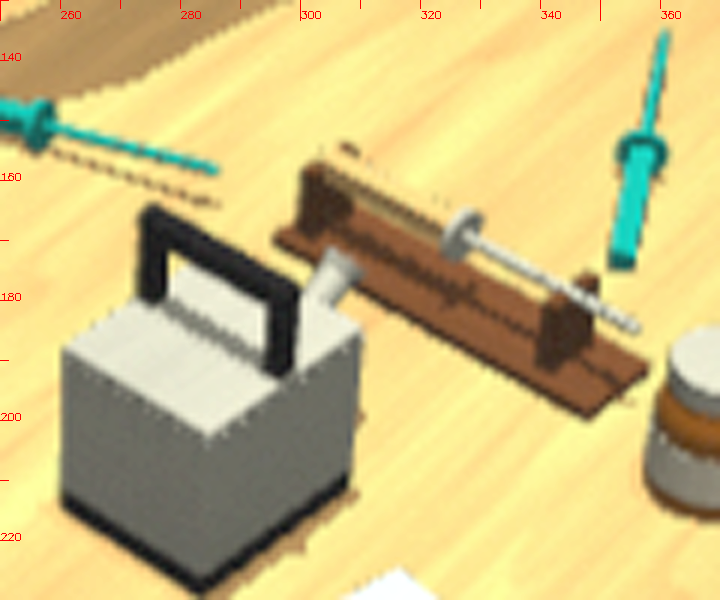

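```bash
python3 - <<'E'
from h import *
from scipy.optimize import least_squares
T=lambda X,Y:(130+X/5,100+Y/5)
B=lambda X,Y:(280+X/5,90+Y/5)
S=lambda X,Y:(250+X/6,130+Y/6)
cal={n:bot.get_calibration(n) for n in("top","scene")}
def fit(obs,x0,name):
    def R(p,o):
        c,s=np.cos(p[2]),np.sin(p[2])
        return np.concatenate([proj(n,[p[0]+c*l[0]-s*l[1],p[1]+s*l[0]+c*l[1],l[2]],cal[n])-uv for n,l,uv in o])
    for tag in("top","scene","all"):
        o=[q for q in obs if tag=="all" or q[0]==tag]
        if len(o)<2: continue
        r=least_squares(R,x0,args=(o,));print(name,tag,r.x.round(4),np.rad2deg(r.x[2]).round(2),"res",r.fun.round(1))
hz=.112
fit([("top",(.06,.05,hz),T(400,294)),("top",(-.06,.05,hz),T(613,313)),("top",(-.06,-.05,hz),T(597,487)),("top",(.06,-.05,hz),T(382,467)),
 ("scene",(-.06,-.05,hz),S(60,347)),("scene",(-.06,.05,hz),S(210,433)),("scene",(.06,.05,hz),S(360,330))],[.5,.1,1.5],"tank")
fit([("top",(.08,.065,.045),B(140,325)),("top",(-.08,.065,.045),B(403,295)),("top",(-.08,-.065,.045),B(435,508)),("top",(.08,-.065,.045),B(165,540)),
("top",(.03,.025,.058),B(232,377)),("top",(-.04,0,.058),B(357,405)),("top",(.03,-.025,.058),B(242,460))],[.5,-.2,1.5],"base")
for z in[(540,72),(708,122),(663,284),(493,240)]: print(px("top",*T(*z),.008))
print("tip",px("top",*T(150,182),.052),px("scene",*S(637,327),.052),"collar",px("top",*T(125,378),.052),px("scene",*S(462,234),.052))
t=cv2.imread("pics/top0.png");s=cv2.imread("pics/scene0.png")
zoom(t,135,130,185,225,8,"pics/tz3.png"); zoom(s,180,225,280,305,7,"pics/sz2.png")
E
```

```text
tank top [0.5254 0.0951 1.5298] 87.65 res [ -3.1  35.4  -2.4  33.7   2.7 -36.4   2.9 -34.4]
tank scene [0.5614 0.0579 0.0162] 0.93 res [  0.9   9.1  -4.5 -21.7   3.5  10.8]
tank all [0.5375 0.0937 0.7159] 41.02 res [ -7.3   9.8 -22.4  38.4   8.4 -19.5  23.7 -47.4   9.   10.5 -18.  -24.5
  -4.5  -8.3]
base top [ 0.554  -0.2145  1.6225] 92.96 res [  3.   41.1   5.5  44.8  -4.3 -41.4  -4.6 -45.5   1.6  15.6   0.2   0.5
  -1.6 -17.9]
base all [ 0.554  -0.2145  1.6225] 92.96 res [  3.   41.1   5.5  44.8  -4.3 -41.4  -4.6 -45.5   1.6  15.6   0.2   0.5
  -1.6 -17.9]
[0.74253515 0.08023626 0.008     ]
[ 0.71134726 -0.02329181  0.008     ]
[0.60945731 0.00346496 0.008     ]
[0.63608463 0.10711933 0.008     ]
tip [0.6587128  0.30797829 0.052     ] [0.66100141 0.30717214 0.052     ] collar [0.54045118 0.3175779  0.052     ] [0.54181474 0.31924486 0.052     ]
```

View pics/tz3.png

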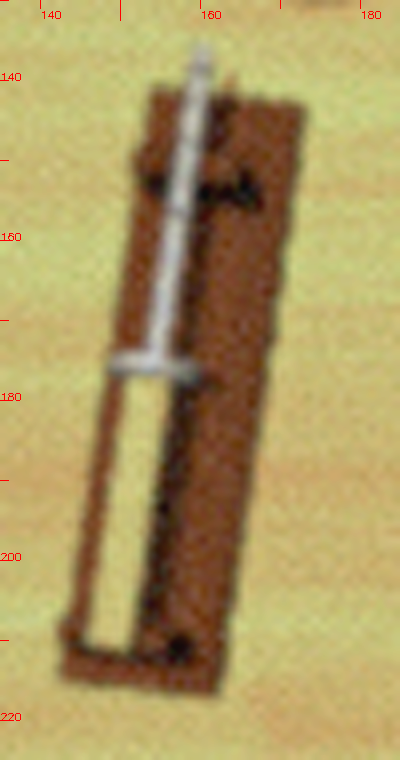

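View pics/sz2.png

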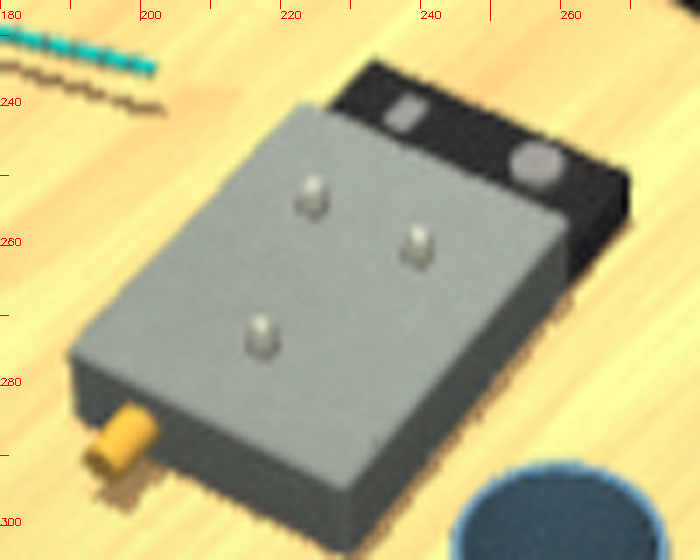

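```bash
python3 - <<'E'
from h import *
from scipy.optimize import least_squares
T=lambda X,Y:(130+X/5,100+Y/5)
B=lambda X,Y:(280+X/5,90+Y/5)
S=lambda X,Y:(250+X/6,130+Y/6)
S2=lambda X,Y:(180+X/7,225+Y/7)
T3=lambda X,Y:(135+X/8,130+Y/8)
cal={n:bot.get_calibration(n) for n in("top","scene")}
def fit(obs,x0,name):
    def R(p,o):
        c,s=np.cos(p[2]),np.sin(p[2])
        return np.concatenate([proj(n,[p[0]+c*l[0]-s*l[1],p[1]+s*l[0]+c*l[1],l[2]],cal[n])-uv for n,l,uv in o])
    for tag in("top","scene","all"):
        o=[q for q in obs if tag=="all" or q[0]==tag]
        if len(o)<2: continue
        r=least_squares(R,x0,args=(o,));print(name,tag,r.x.round(4),np.rad2deg(r.x[2]).round(2),"res",r.fun.round(1))
hz=.112;w=.05
fit([("top",(.06,-w,hz),T(400,294)),("top",(-.06,-w,hz),T(613,313)),("top",(-.06,w,hz),T(597,487)),("top",(.06,w,hz),T(382,467)),
 ("scene",(-.06,w,hz),S(60,347)),("scene",(-.06,-w,hz),S(210,433)),("scene",(.06,-w,hz),S(360,330))],[.5,.1,1.5],"tank")
w=.065;q=.025;h=.045;k=.058
fit([("top",(.08,-w,h),B(140,325)),("top",(-.08,-w,h),B(403,295)),("top",(-.08,w,h),B(435,508)),("top",(.08,w,h),B(165,540)),
("top",(.03,-q,k),B(232,377)),("top",(-.04,0,k),B(357,405)),("top",(.03,q,k),B(242,460)),
("scene",(-.08,w,h),S2(70,355)),("scene",(-.08,-w,h),S2(345,490)),("scene",(.08,-w,h),S2(568,222)),("scene",(.08,w,h),S2(305,105)),
("scene",(-.04,0,k),S2(260,318)),("scene",(.03,-q,k),S2(418,230)),("scene",(.03,q,k),S2(312,180))],[.5,-.2,1.5],"base")
z=.052
fit([("top",(.176,0,z),T3(202,45)),("top",(.053,0,z),T3(157,365)),("top",(-.05,0,.058),T3(108,650)),
("scene",(.176,0,z),S(637,327)),("scene",(.053,0,z),S(462,234)),],[.5,.3,0],"rod")
w=.055;h=.008
fit([("top",(w,w,h),T(540,72)),("top",(w,-w,h),T(708,122)),("top",(-w,-w,h),T(663,284)),("top",(-w,w,h),T(493,240))],[.7,0,0],"tile")
E
```

```text
tank top [0.5242 0.0951 1.4898] 85.36 res [ 0.1 -0.2  0.1 -0.3 -0.   0.2 -0.2  0.3]
tank scene [0.5283 0.0937 1.482 ] 84.91 res [-0.3 -0.  -0.3  0.6  0.6 -0.7]
tank all [0.5254 0.095  1.4909] 85.42 res [ 0.1 -0.6  0.1 -0.8  0.  -0.3 -0.1 -0.1 -0.7 -0.5 -0.6 -0.  -0.  -1.4]
base top [ 0.553  -0.2146  1.6914] 96.91 res [-1.  -0.2  0.4 -0.2  0.5  0.5 -0.2  0.2 -0.1 -0.2  0.1 -0.1  0.3  0. ]
base scene [ 0.5582 -0.2157  1.6931] 97.01 res [-1.1 -0.9  0.3  0.2  0.8 -0.7 -0.5 -1.4  0.3  1.1  0.1  0.7  0.   0.8]
base all [ 0.5554 -0.2148  1.6926] 96.98 res [-0.9 -1.   0.4 -1.   0.6 -0.3 -0.1 -0.6 -0.  -1.   0.1 -0.9  0.3 -0.8
 -1.6 -1.6 -0.3 -0.6  0.2 -1.3 -1.  -2.  -0.2  0.4 -0.4  0.  -0.5  0.1]
rod top [ 0.4861  0.3248 -0.1011] -5.79 res [ 0.1 -0.  -0.3  0.5  0.2 -0.5]
rod scene [ 0.4875  0.3265 -0.1155] -6.62 res [ 0.2  0.3 -0.2 -0.3]
rod all [ 0.4865  0.325  -0.1017] -5.83 res [ 0.1 -0.2 -0.3  0.4  0.1 -0.6  0.1  0.1 -0.6 -0.3]
tile top [ 0.6749  0.0419 -0.2617] -14.99 res [-0.2  0.1  0.7 -0.8  0.2  0.6 -0.7  0. ]
tile all [ 0.6749  0.0419 -0.2617] -14.99 res [-0.2  0.1  0.7 -0.8  0.2  0.6 -0.7  0. ]
```

```bash
cat >> h.py <<'E'
from scipy.spatial.transform import Rotation as Ro
def need(x,y,z,yawdeg):
    s=bot.observe();p=s["position"];R=Ro.from_euler("xyz",s["tool_rot"])
    yaw=np.rad2deg(s["tool_rot"][2]);dt=(yawdeg-yaw+180)%360-180
    a=np.deg2rad(yawdeg)
    Rt=Ro.from_euler("xyz",[np.pi,0,a])
    d=Rt.inv().apply(np.array([x,y,z])-p)/.05
    print("clock",s["clock"],"pos",p.round(4),"yaw",yaw.round(2),"tilt",np.rad2deg(np.arccos(-R.as_matrix()[2,2])).round(2),"F",s["force"].round(1),"w",s["grip_width"].round(4))
    print("turn FIRST units",(-dt/5).round(3),"then shift units(target axes)",d.round(3),"rows>=",np.ceil(np.linalg.norm(d)/1.2))
E
```

Call:
servo_tool(targets=[[[0,0,-0.3],-0.84],[[0,0,-0.3],-0.84],[[0,0,-0.3],-0.84],[[-0.76,-0.95,-0.05],0],[[-0.76,-0.95,-0.05],0],[[-0.76,-0.95,-0.05],0],[[-0.76,-0.95,-0.05],0],[[-0.76,-0.95,-0.05],0],[[-0.76,-0.95,-0.05],0],[[-0.76,-0.95,-0.05],0],[[-0.76,-0.95,-0.05],0]])

```text
clock: 1.52
position: [0.4581, 0.1923, 0.2965]
tool_rot: [3.141, 0.0, 3.062]
force: [0.1, 1.1, -0.1]
grip_width: 0.0854
```

```bash
python3 - <<'E'
from h import *
need(.525,.095,.30,175.4)
E
```

```text
Traceback (most recent call last):
  File "h.py", line 37, in need
    print("clock",s["clock"],"pos",p.round(4),"yaw",yaw.round(2),"tilt",np.rad2deg(np.arccos(-R.as_matrix()[2,2])).round(2),"F",s["force"].round(1),"w",s["grip_width"].round(4))
                                                                                                                                                        ^^^^^^^^^^^^^^^^^^^^^
AttributeError: 'float' object has no attribute 'round'
```

```bash
sed -i 's/"w",s\["grip_width"\].round(4)/"w",round(s["grip_width"],4)/; s/print("clock",s\["clock"\]/print("clock",round(s["clock"],2)/' h.py; python3 - <<'E'
from h import *
need(.525,.095,.30,175.4)
print(bot.observe()["qpos"].round(2))
E
```

```text
clock 1.52 pos [0.4581 0.1923 0.2965] yaw 175.43 tilt 0.02 F [ 0.1  1.1 -0.1] w 0.0854
turn FIRST units 0.006 then shift units(target axes) [-1.49  -1.832 -0.07 ] rows>= 2.0
[-0.6   0.25  0.11  1.85 -0.03  1.05  1.01]
```

Call:
servo_tool(targets=[[[-0.74,-0.92,0],0],[[-0.74,-0.92,0],0],[[0,0,0],0]])

```text
clock: 1.9
position: [0.5252, 0.0922, 0.296]
tool_rot: [-3.14, 0.0, 3.056]
force: [-0.1, 0.4, 0.6]
grip_width: 0.0853
```

```bash
python3 - <<'E'
from h import *
need(.525,.095,.30,175.4)
c=bot.get_calibration("wrist");im=bot.grab_frame("wrist");cv2.imwrite("pics/w1.png",im)
np.save("c1.npy",c["pose"])
R=Ro.from_euler("z",85.4,degrees=True)
for l in [(.06,.05,.112),(-.06,.05,.112),(-.06,-.05,.112),(.06,-.05,.112),(0,.037,.168),(0,-.037,.168),(.105,0,.1015)]:
    uv=proj("wrist",R.apply(l)+[.525,.095,0],c);print(l,uv.round(0))
    cv2.circle(im,tuple(int(i) for i in uv),3,(0,0,255),1)
cv2.imwrite("pics/w1b.png",im)
E
```

```text
clock 1.9 pos [0.5252 0.0922 0.296 ] yaw 175.07 tilt 0.09 F [-0.1  0.4  0.6] w 0.0853
turn FIRST units -0.066 then shift units(target axes) [ 0.009  0.056 -0.08 ] rows>= 1.0
(0.06, 0.05, 0.112) [309. 126.]
(-0.06, 0.05, 0.112) [201. 126.]
(-0.06, -0.05, 0.112) [205. 211.]
(0.06, -0.05, 0.112) [306. 211.]
(0, 0.037, 0.168) [256. 145.]
(0, -0.037, 0.168) [256. 219.]
(0.105, 0, 0.1015) [343. 168.]
```

View pics/w1b.png

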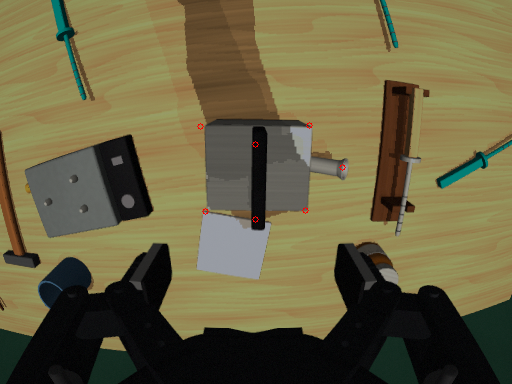

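```bash
python3 - <<'E'
from h import *
im=cv2.imread("pics/w1.png")
zoom(im,195,110,355,240,5,"pics/w1z1.png")
zoom(im,15,125,165,240,5,"pics/w1z2.png")
zoom(im,360,70,440,245,4,"pics/w1z3.png")
E
```

```text
(no output)
```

View pics/w1z1.png

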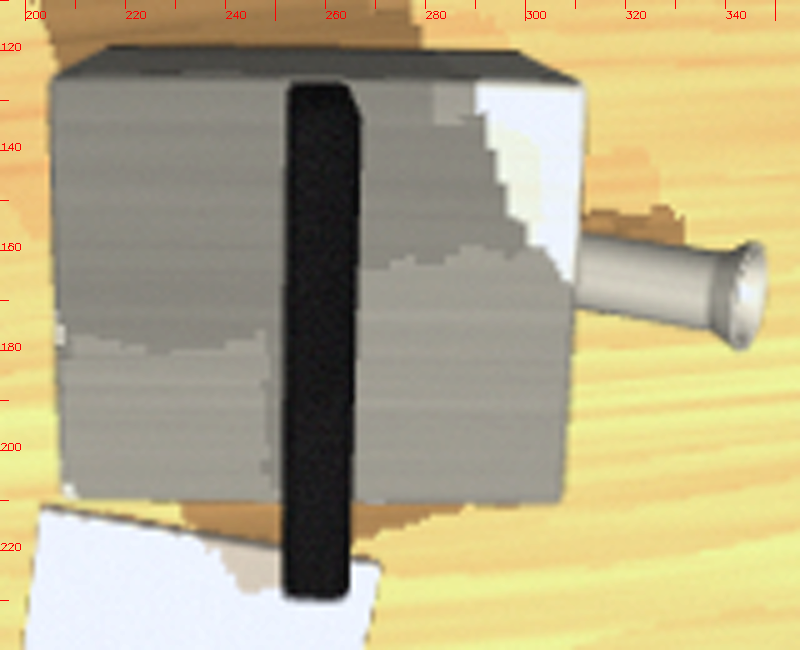

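View pics/w1z2.png

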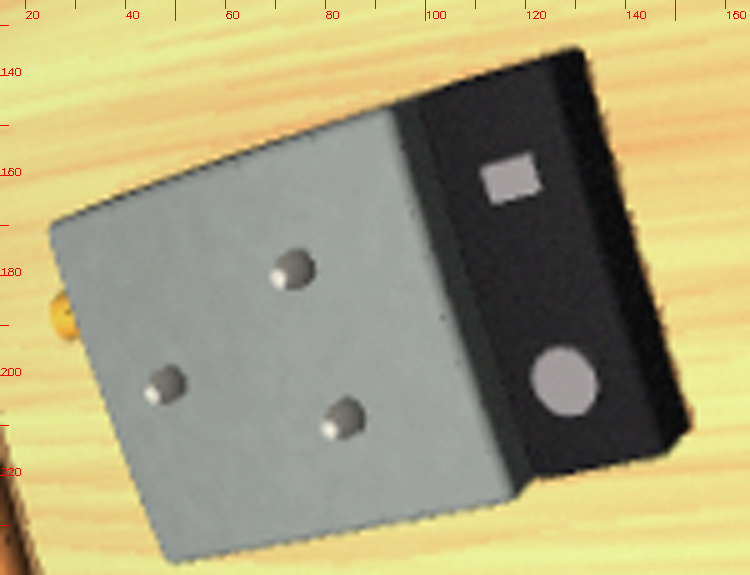

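View pics/w1z3.png

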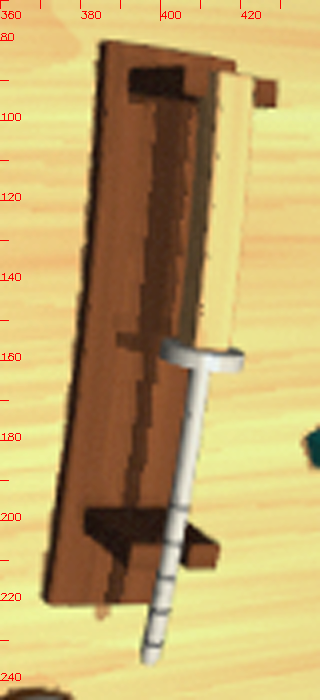

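```bash
python3 - <<'E'
from h import *
from scipy.optimize import least_squares
c=bot.get_calibration("wrist");c["pose"]=np.load("c1.npy")
def fit(obs,x0,name):
    def R(p):
        co,s=np.cos(p[2]),np.sin(p[2])
        return np.concatenate([proj("wrist",[p[0]+co*l[0]-s*l[1],p[1]+s*l[0]+co*l[1],l[2]],c)-uv for l,uv in obs])
    r=least_squares(R,x0);print(name,r.x.round(4),np.rad2deg(r.x[2]).round(2),"res",r.fun.round(1))
A=lambda X,Y:(195+X/5,110+Y/5)
B=lambda X,Y:(15+X/5,125+Y/5)
C=lambda X,Y:(360+X/4,70+Y/4)
h=.112
fit([((.06,.05,h),A(582,86)),((-.06,.05,h),A(54,76)),((-.06,-.05,h),A(66,498)),((.06,-.05,h),A(563,502)),((.1051,0,.1015),A(745,297))],[.52,.09,1.5],"tank")
w=.065;q=.025;h=.045;k=.058
fit([((-.08,w,h),B(50,228)),((.08,w,h),B(388,106)),((.08,-w,h),B(515,498)),((-.08,-w,h),B(172,562)),
((-.04,0,k),B(153,394)),((.03,-q,k),B(330,430)),((.03,q,k),B(279,278))],[.55,-.2,1.7],"base")
z=.052
fit([((.176,0,z),C(149,658)),((.056,0,z),C(203,358)),((-.05,.008,.06),C(252,78)),((-.05,-.008,.06),C(218,72))],[.48,.32,-.1],"rod")
E
```

```text
tank [0.525  0.0982 1.4732] 84.41 res [ 1.4 -0.5 -1.4 -0.  -1.3  0.5  0.1  0.7  1.2 -0.3]
base [ 0.5546 -0.2126  1.693 ] 97.0 res [-1.8 -0.4  0.2 -0.8  0.8  1.  -1.   1.4  0.2 -0.   0.5 -0.4  0.2 -0.2]
rod [ 0.4862  0.3266 -0.099 ] -5.67 res [ 0.3  0.8 -0.6  1.   0.7 -0.8 -0.1 -0.8]
```

Call:
servo_tool(targets=[[[0.01,0.085,0.4],-0.03],[[0,0,0.9],0],[[0,0,0.9],0],[[0,0,0.7],0],[[0,0,0.18],0],[[0,0,0],0]])

```text
clock: 2.7
position: [0.5235, 0.1013, 0.1427]
tool_rot: [3.141, -0.0, 3.065]
force: [1.1, -0.4, -0.2]
grip_width: 0.0852
```

```bash
python3 - <<'E'
from h import *
need(.525,.0965,.142,175.2)
E
```

```text
clock 2.7 pos [0.5235 0.1013 0.1427] yaw 175.61 tilt 0.01 F [ 1.1 -0.4 -0.2] w 0.0852
turn FIRST units 0.083 then shift units(target axes) [-0.037 -0.093  0.015] rows>= 1.0
```

Call:
servo_tool(targets=[[[-0.03,-0.09,0.02],0.08],[[0,0,0],0],[[0,0,0],0]])

```text
clock: 3.08
position: [0.5249, 0.0961, 0.1419]
tool_rot: [3.141, 0.001, 3.057]
force: [0.4, 0.8, -0.6]
grip_width: 0.0851
```

Call:
servo_tool(targets=[[[0,0,0],0],[[0,0,0],0],[[0,0,0],0],[[0,0,0],0],[[0,0,0],0],[[0,0,0],0]], gripper=-1, newtons=70)

```text
clock: 3.82
position: [0.5246, 0.0962, 0.1412]
tool_rot: [3.142, -0.0, 3.057]
force: [-0.3, 1.6, -1.8]
grip_width: 0.0126
```

```bash
python3 - <<'E'
from h import *
need(.525,.0965,.142,175.2)
E
```

```text
clock 3.83 pos [0.5246 0.0962 0.1412] yaw 175.18 tilt 0.01 F [-0.3  1.6 -1.8] w 0.0126
turn FIRST units -0.005 then shift units(target axes) [-0.007  0.006 -0.015] rows>= 1.0
```

Call:
servo_tool(targets=[[[0,0,-0.2],0],[[0,0,-0.6],0],[[0,0,-0.8],0],[[0,0,-0.8],0],[[0,0,-0.2],0],[[0,0,0],0]])

```text
clock: 4.58
position: [0.5245, 0.096, 0.271]
tool_rot: [-3.142, -0.0, 3.057]
force: [-1.3, -0.8, -7.5]
grip_width: 0.0127
```

```bash
python3 - <<'E'
from h import *
c=bot.get_calibration("wrist");s=bot.observe();im=bot.grab_frame("wrist");cv2.imwrite("pics/w2.png",im)
np.save("c2.npy",c["pose"])
print(s["moment"].round(2))
need(.555,-.2137,.27,187)
E
```

```text
[0.03 0.19 0.05]
clock 4.62 pos [0.5241 0.096  0.2702] yaw 175.17 tilt 0.09 F [ 0.4 -0.2 -7.5] w 0.0131
turn FIRST units -2.365 then shift units(target axes) [ 1.420e-01 -6.223e+00  3.000e-03] rows>= 6.0
```

View pics/w2.png

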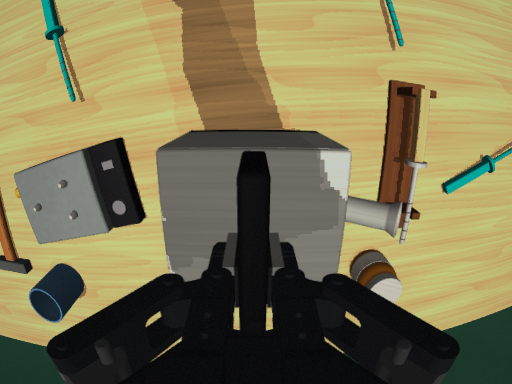

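```bash
python3 - <<'E'
from h import *
im=cv2.imread("pics/w2.png")
zoom(im,150,120,310,240,5,"pics/w2z1.png")
s=bot.grab_frame("scene");cv2.imwrite("pics/s2.png",s);zoom(s,235,90,365,200,6,"pics/s2z.png")
zoom(im,280,120,410,290,4,"pics/w2z2.png")
E
```

```text
(no output)
```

View pics/s2z.png

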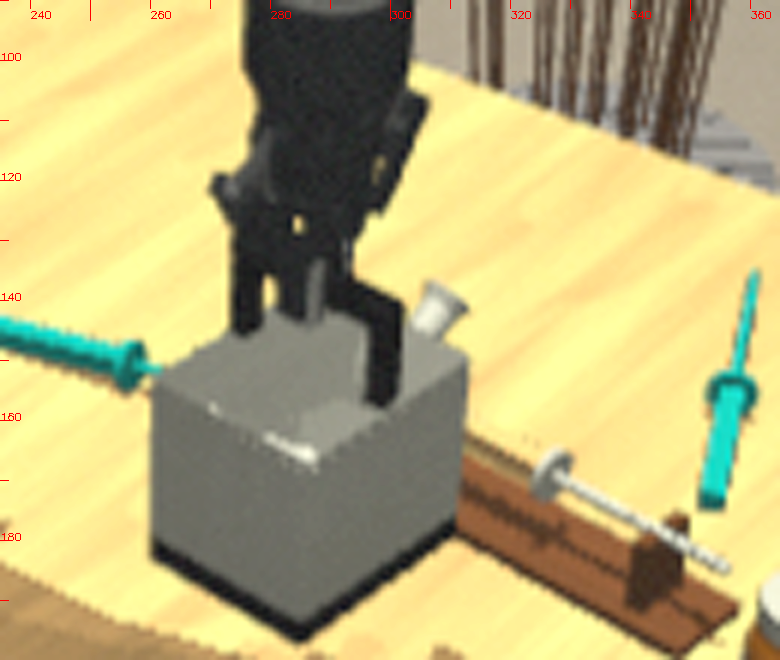

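View pics/w2z1.png

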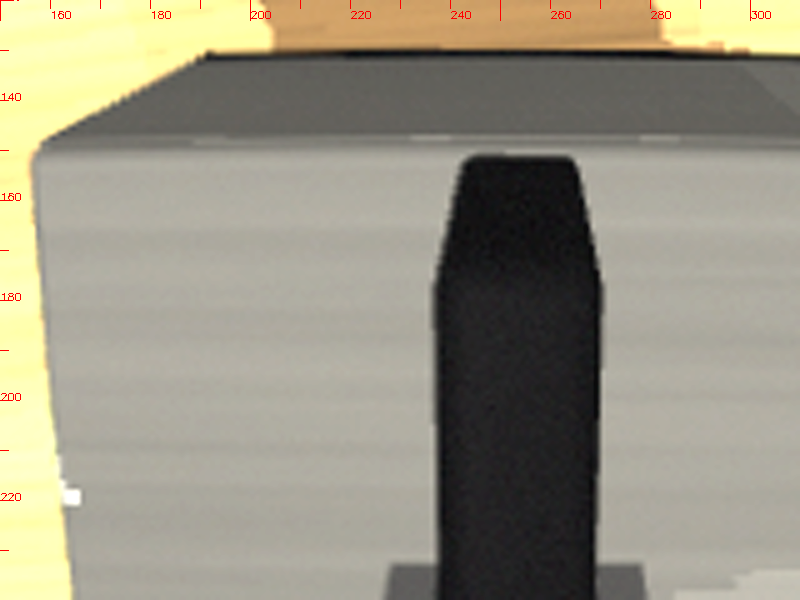

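View pics/w2z2.png

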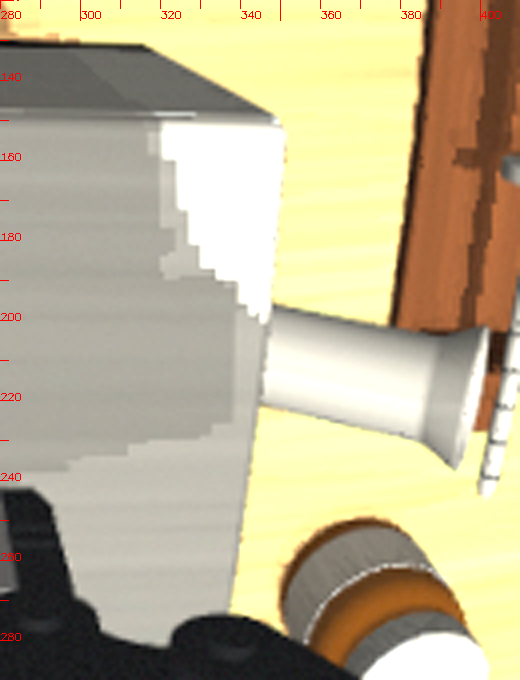

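```bash
python3 - <<'E'
from h import *
from scipy.optimize import least_squares
c=bot.get_calibration("wrist");c["pose"]=np.load("c2.npy");cs=bot.get_calibration("scene")
S=lambda X,Y:(235+X/6,90+Y/6)
W=[((-.06,.05,.112),(157.5,149)),((.06,.05,.112),(350,149.5)),((-.06,.05,0),(191,131)),((.06,.05,0),(316,131.5)),((.1051,0,.1015),(398,219))]
Sc=[((-.06,.05,.112),S(150,378)),((-.06,-.05,.112),S(312,468)),((.06,-.05,.112),S(467,358)),((-.06,.05,0),S(152,558)),((-.06,-.05,0),S(302,642)),((.06,-.05,0),S(457,528))]
def R(p,sets):
    r=Ro.from_euler("ZYX",p[3:]);o=[]
    for n,cc,L in sets:
        o+=[proj(n,r.apply(l)+p[:3],cc)-np.array(uv) for l,uv in L]
    return np.concatenate(o)
for nm,sets in(("wrist",[("wrist",c,W)]),("scene",[("scene",cs,Sc)]),("both",[("wrist",c,W),("scene",cs,Sc)])):
    q=least_squares(R,[.525,.096,.13,1.49,0,0],args=(sets,));print(nm,q.x[:3].round(4),np.rad2deg(q.x[3:]).round(2),q.fun.round(1))
E
```

```text
wrist [0.5257 0.097  0.1276] [84.91 -0.26 -0.6 ] [-1.2 -0.   1.3  0.5  1.5  0.2 -0.7  0.3 -0.9 -0.9]
scene [0.5142 0.1152 0.1136] [85.48 -2.09  0.97] [ 0.4  0.3 -0.4 -0.1  0.3 -0.7  0.2 -0.3  0.1  0.5 -0.5  0.3]
both [0.5257 0.0974 0.1271] [85.06 -0.53 -0.48] [-1.1  0.4  1.   0.5  1.9  0.2 -0.3  0.1 -0.9 -1.  -0.3 -0.4 -0.9 -1.3
  0.5 -1.  -0.5  0.3 -0.3  0.8 -0.3  1.2]
```

Call:
servo_tool(targets=[[[0,-0.2,0],-0.5],[[0,-0.5,0],-0.6],[[0,-0.8,0],-0.6],[[0,-0.9,0],-0.4],[[0,-0.9,0],-0.26],[[0,-0.9,0],0],[[0,-0.8,0],0],[[0,-0.6,0],0],[[0,-0.3,0],0],[[0,0,0],0],[[0,0,0],0]])

```text
clock: 6.05
position: [0.5464, -0.1961, 0.2709]
tool_rot: [3.141, -0.001, -3.019]
force: [0.4, 0.8, -6.3]
grip_width: 0.0128
```

```bash
python3 - <<'E'
from h import *
need(.5545,-.2145,.27,187.1)
E
```

```text
clock 6.05 pos [ 0.5464 -0.1961  0.2709] yaw -172.95 tilt 0.06 F [ 0.4  0.8 -6.3] w 0.0128
turn FIRST units -0.011 then shift units(target axes) [-0.115 -0.385  0.017] rows>= 1.0
```

Call:
servo_tool(targets=[[[-0.06,-0.2,0],0],[[-0.05,-0.18,0.2],0],[[0,0,0.5],0],[[0,0,0.4],0],[[0,0,0.15],0],[[0,0,0],0],[[0,0,0],0]])

```text
clock: 6.92
position: [0.5545, -0.216, 0.2095]
tool_rot: [-3.141, 0.001, -3.02]
force: [-0.1, 0.5, -6.3]
grip_width: 0.0129
```

```bash
python3 - <<'E'
from h import *
need(.5545,-.2145,.207,187.1)
im=bot.grab_frame("wrist");cv2.imwrite("pics/w3.png",im)
im=bot.grab_frame("scene");cv2.imwrite("pics/s3.png",im);zoom(im,180,190,290,310,5,"pics/s3z.png")
im=bot.grab_frame("top");zoom(im,280,120,410,210,6,"pics/t3z.png")
E
```

```text
clock 6.92 pos [ 0.5545 -0.216   0.2095] yaw -173.03 tilt 0.06 F [-0.1  0.5 -6.3] w 0.0129
turn FIRST units -0.027 then shift units(target axes) [-0.003  0.03   0.05 ] rows>= 1.0
```

View pics/s3z.png

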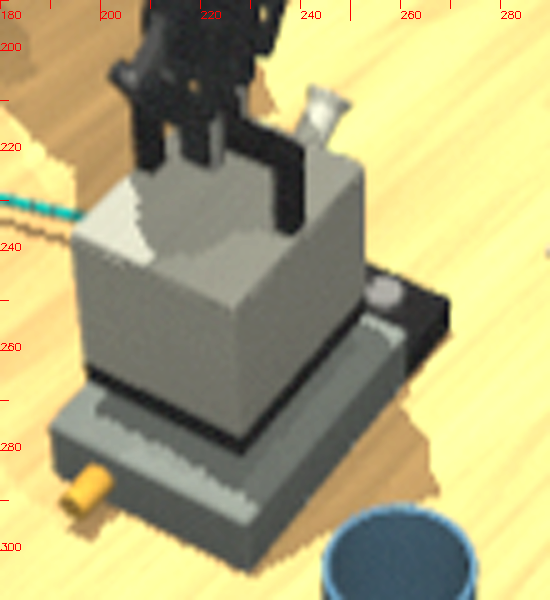

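View pics/w3.png

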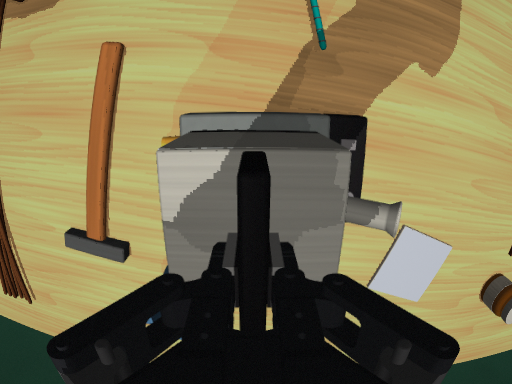

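```bash
python3 - <<'E'
from h import *
c=bot.get_calibration("wrist");im=cv2.imread("pics/w3.png")
R=Ro.from_euler("z",97,degrees=True)
for l in[(-.08,.065,.045),(.08,.065,.045),(.129,.065,.028)]: print(l,proj("wrist",R.apply(l)+[.555,-.2137,0],c).round(1))
# tank model at tool pose
for l in[(-.06,.05,.112),(.06,.05,.112),(-.06,.05,0),(.06,.05,0),(.1051,0,.1015)]: print(l,proj("wrist",R.apply(l)+[.555,-.2147,.0675],c).round(1))
zoom(im,150,100,410,240,3,"pics/w3z.png")
E
```

```text
(-0.08, 0.065, 0.045) [177.8 115.4]
(0.08, 0.065, 0.045) [330.8 115.4]
(0.129, 0.065, 0.028) [367.9 116.7]
(-0.06, 0.05, 0.112) [155.3 151.2]
(0.06, 0.05, 0.112) [352.3 151.1]
(-0.06, 0.05, 0) [191.6 131.1]
(0.06, 0.05, 0) [315.4 131. ]
(0.1051, 0, 0.1015) [398.  218.6]
```

View pics/w3z.png

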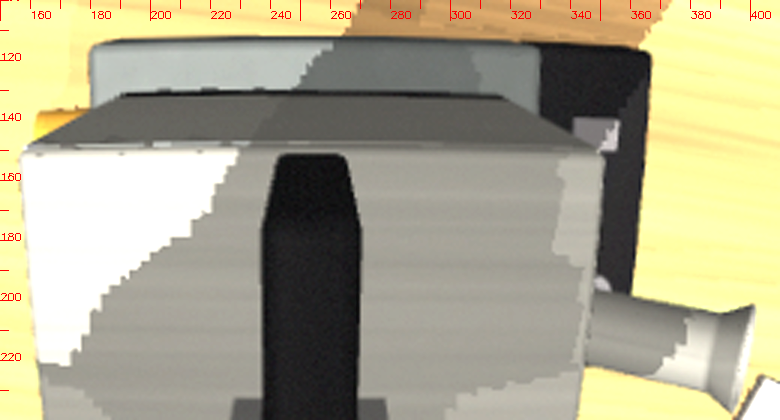

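View pics/t3z.png

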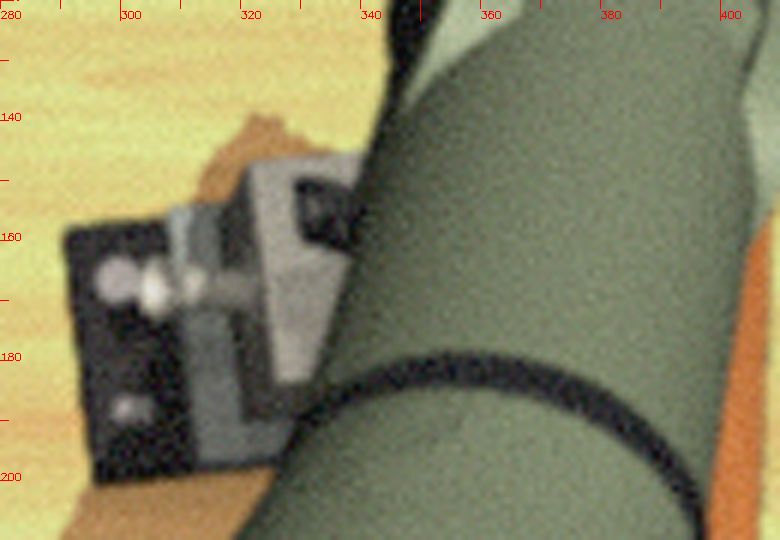

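Call:
servo_tool(targets=[[[0.015,0.02,0.1],0],[[0,0,0.1],0],[[0,0,0.06],0],[[0,0,0.06],0],[[0,0,0.04],0],[[0,0,0],0]])

```text
clock: 7.82
position: [0.5533, -0.2149, 0.1907]
tool_rot: [3.142, -0.0, -3.02]
force: [0.1, 0.2, -7.7]
grip_width: 0.013
```

```bash
python3 - <<'E'
from h import *
need(.5545,-.2145,.1862,187.1)
E
```

```text
clock 7.83 pos [ 0.5533 -0.2149  0.1907] yaw -173.03 tilt 0.01 F [ 0.1  0.2 -7.7] w 0.013
turn FIRST units -0.026 then shift units(target axes) [-0.026  0.004  0.09 ] rows>= 1.0
```

Call:
servo_tool(targets=[[[0,0,0.04],0],[[0,0,0.04],0],[[0,0,0.03],0],[[0,0,0],0],[[0,0,0],0]])

```text
clock: 8.45
position: [0.5535, -0.2145, 0.1862]
tool_rot: [3.141, 0.001, -3.02]
force: [-4.9, 4.6, 9.0]
grip_width: 0.0127
```

```bash
python3 - <<'E'
from h import *
need(.5545,-.2145,.1862,187.1)
E
```

```text
clock 8.45 pos [ 0.5535 -0.2145  0.1862] yaw -173.02 tilt 0.05 F [-4.9  4.6  9. ] w 0.0127
turn FIRST units -0.024 then shift units(target axes) [-0.021 -0.002 -0.001] rows>= 1.0
```

Call:
servo_tool(targets=[[[0,0,0],0],[[0,0,0],0],[[0,0,0],0],[[0,0,0],0],[[0,0,0],0]], gripper=1)

```text
clock: 9.07
position: [0.5533, -0.2149, 0.1853]
tool_rot: [-3.142, 0.0, -3.02]
force: [0.3, 0.2, 0.1]
grip_width: 0.0855
```

Call:
servo_tool(targets=[[[0,0,-0.5],0],[[0,0,-0.9],0],[[0,0,-0.9],0],[[0,0,-0.4],0],[[0,0,0],0]])

```text
clock: 9.7
position: [0.5538, -0.2151, 0.3216]
tool_rot: [-3.141, 0.002, -3.02]
force: [0.1, -0.3, -1.0]
grip_width: 0.0854
```

```bash
python3 - <<'E'
from h import *
need(.506,.3238,.20,174.2)
c=bot.get_calibration("wrist");np.save("c4.npy",c["pose"])
im=bot.grab_frame("wrist");cv2.imwrite("pics/w4.png",im)
im=bot.grab_frame("scene");cv2.imwrite("pics/s4.png",im);zoom(im,180,180,290,310,5,"pics/s4z.png")
E
```

```text
clock 9.7 pos [ 0.5538 -0.2151  0.3216] yaw -173.03 tilt 0.14 F [ 0.1 -0.3 -1. ] w 0.0854
turn FIRST units 2.553 then shift units(target axes) [ 2.04  10.625  2.433] rows>= 10.0
```

View pics/s4z.png

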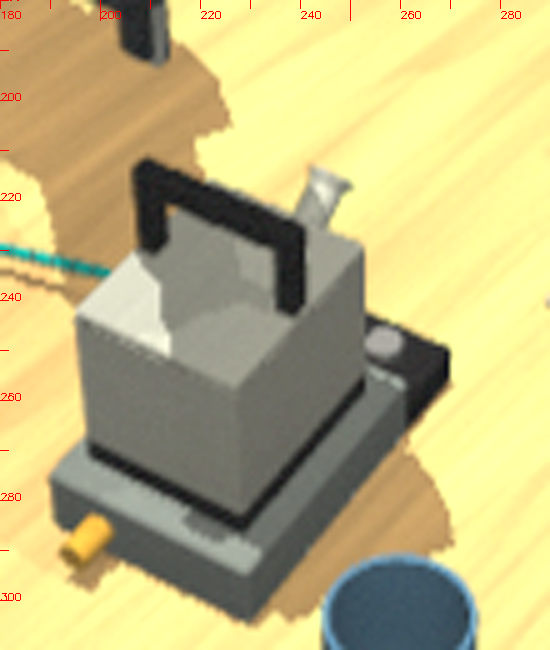

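View pics/w4.png

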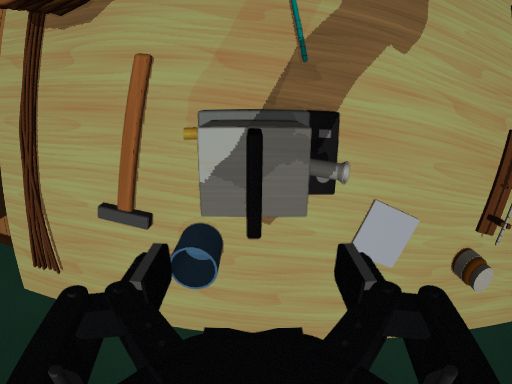

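Call:
servo_tool(targets=[[[0,0,0],0.85],[[0,0.4,0],0.85],[[0.1,0.7,0],0.85],[[0.2,1,0],0],[[0.25,1,0],0],[[0.25,1,0],0],[[0.25,1,0],0],[[0.25,1,0.2],0],[[0.25,1,0.3],0],[[0.25,1,0.4],0],[[0.25,1,0.4],0],[[0.15,0.6,0.4],0]])

```text
clock: 11.3
position: [0.4858, 0.281, 0.2334]
tool_rot: [-3.141, -0.002, 3.043]
force: [0.5, -0.0, -0.3]
grip_width: 0.0858
```

Call:
servo_tool(targets=[[[0,0,0.3],0],[[0,0,0],0],[[0,0,0],0]])

```text
clock: 11.68
position: [0.4876, 0.2777, 0.2207]
tool_rot: [-3.141, 0.0, 3.039]
force: [-0.6, -0.6, 0.8]
grip_width: 0.0855
```

```bash
python3 - <<'E'
from h import *
need(.506,.3238,.20,174.2);print(bot.observe()["qpos"].round(2))
E
```

```text
clock 11.68 pos [0.4876 0.2777 0.2207] yaw 174.14 tilt 0.02 F [-0.6 -0.6  0.8] w 0.0855
turn FIRST units -0.013 then shift units(target axes) [-0.273  0.955  0.413] rows>= 1.0
[-0.68  0.43  0.08  1.79 -0.04  0.92  0.89]
```

Call:
servo_tool(targets=[[[-0.14,0.48,0],0],[[-0.13,0.48,0],0],[[0,0,0],0],[[0,0,0],0]])

```text
clock: 12.18
position: [0.5056, 0.324, 0.2207]
tool_rot: [-3.141, 0.0, 3.04]
force: [-0.6, -0.5, -0.8]
grip_width: 0.0855
```

```bash
python3 - <<'E'
from h import *
need(.506,.3238,.20,174.2)
c=bot.get_calibration("wrist")
im=bot.grab_frame("wrist");cv2.imwrite("pics/w5.png",im)
R=Ro.from_euler("z",-5.75,degrees=True)
for l in[(-.05,.008,.06),(-.05,-.008,.06),(.05,.008,.06),(.05,-.008,.06),(.02,0,.06),(.176,0,.052)]: print(l,proj("wrist",R.apply(l)+[.4863,.3258,0],c).round(1))
zoom(im,160,40,340,200,4,"pics/w5z.png")
E
```

```text
clock 12.18 pos [0.5056 0.324  0.2207] yaw 174.16 tilt 0.03 F [-0.6 -0.5 -0.8] w 0.0855
turn FIRST units -0.008 then shift units(target axes) [-0.007 -0.003  0.414] rows>= 1.0
(-0.05, 0.008, 0.06) [260.3 108.8]
(-0.05, -0.008, 0.06) [244.4 108.9]
(0.05, 0.008, 0.06) [260.  202.5]
(0.05, -0.008, 0.06) [245.2 202.5]
(0.02, 0, 0.06) [252.5 175.7]
(0.176, 0, 0.052) [252.8 292.2]
```

View pics/w5.png

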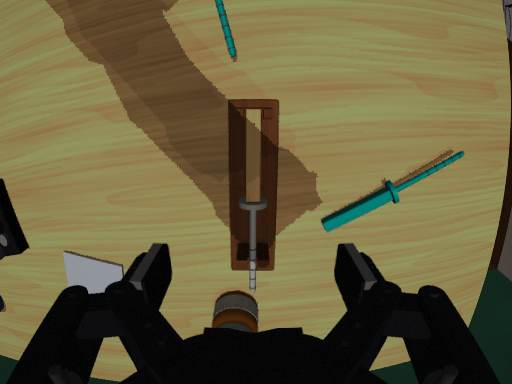

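View pics/w5z.png

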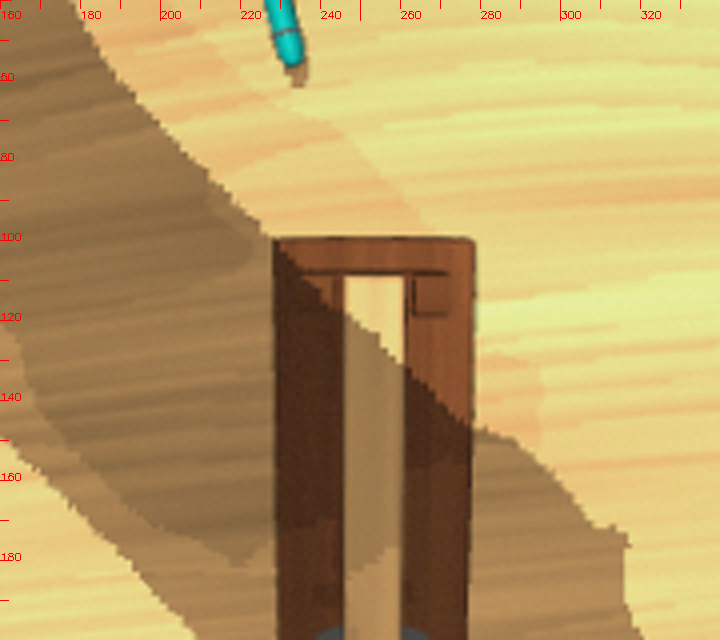

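Call:
servo_tool(targets=[[[0,0,0.4],0],[[0,0,0.9],0],[[0,0,0.9],0],[[0,0,0.9],0],[[0,0,0.45],0],[[0,0,0.19],0],[[0,0,0],0],[[0,0,0],0]])

```text
clock: 13.22
position: [0.506, 0.3253, 0.0345]
tool_rot: [3.14, 0.001, 3.04]
force: [0.4, 0.2, -0.4]
grip_width: 0.0853
```

```bash
python3 - <<'E'
from h import *
need(.506,.3238,.0333,174.2)
E
```

```text
clock 13.22 pos [0.506  0.3253 0.0345] yaw 174.21 tilt 0.1 F [ 0.4  0.2 -0.4] w 0.0853
turn FIRST units 0.001 then shift units(target axes) [-0.003 -0.029  0.024] rows>= 1.0
```

Call:
servo_tool(targets=[[[0,-0.02,0.02],0],[[0,0,0],0],[[0,0,0],0],[[0,0,0],0],[[0,0,0],0],[[0,0,0],0],[[0,0,0],0]], gripper=-1, newtons=25)

```text
clock: 14.1
position: [0.5053, 0.3241, 0.0324]
tool_rot: [3.142, 0.0, 3.041]
force: [-0.7, -0.3, 5.1]
grip_width: 0.0159
```

Call:
servo_tool(targets=[[[0,0,-0.2],0],[[0,0,-0.5],0],[[0,0,-0.9],0],[[0,0,-0.9],0],[[0,0,-0.9],0],[[0,0,-0.6],0],[[0,0,0],0]])

```text
clock: 14.98
position: [0.5061, 0.3245, 0.235]
tool_rot: [3.139, 0.003, 3.041]
force: [0.6, -0.5, -1.4]
grip_width: 0.0157
```

```bash
python3 - <<'E'
from h import *
need(.506,.3238,.0333,174.2);print(bot.observe()["moment"].round(3))
im=bot.grab_frame("wrist");cv2.imwrite("pics/w6.png",im)
s=bot.grab_frame("scene");zoom(s,255,60,375,200,4,"pics/s6z.png")
E
```

```text
clock 14.97 pos [0.5061 0.3245 0.235 ] yaw 174.22 tilt 0.23 F [ 0.6 -0.5 -1.4] w 0.0157
turn FIRST units 0.003 then shift units(target axes) [-0.    -0.014  4.034] rows>= 4.0
[ 0.027 -0.007 -0.017]
```

View pics/s6z.png

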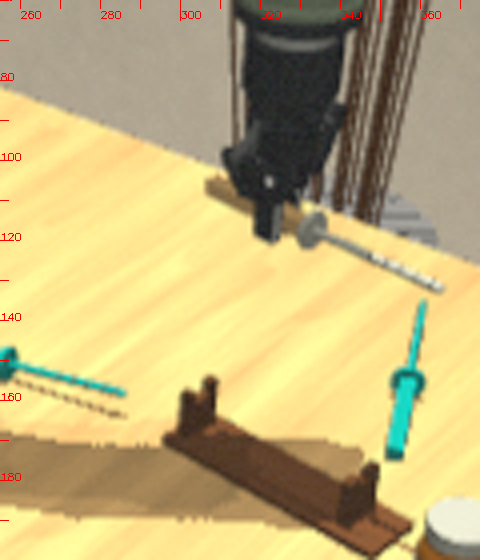

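View pics/w6.png

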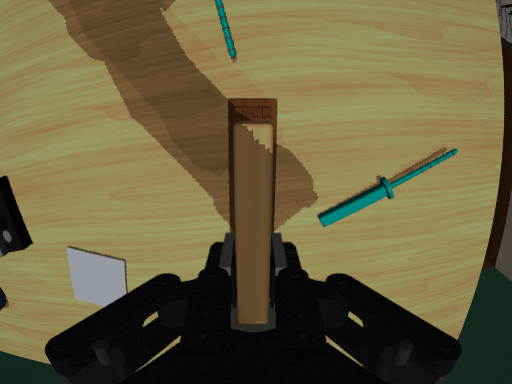

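```bash
python3 - <<'E'
from h import *
im=cv2.imread("pics/w4.png")
zoom(im,190,100,355,245,4,"pics/w4z.png")
im=cv2.imread("pics/w6.png");zoom(im,200,90,310,330,2,"pics/w6z.png")
E
```

```text
(no output)
```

View pics/w4z.png

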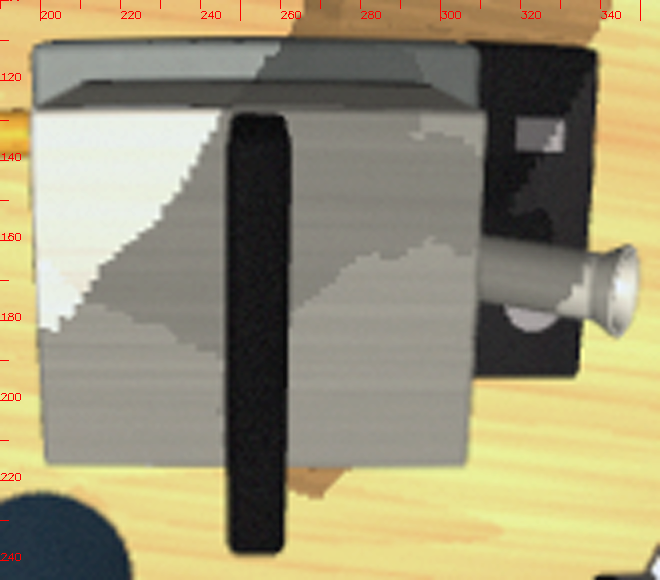

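```bash
python3 - <<'E'
from h import *
from scipy.optimize import least_squares
c=bot.get_calibration("wrist");c["pose"]=np.load("c4.npy")
A=lambda X,Y:(190+X/4,100+Y/4)
h=.157
obs=[((.06,.05,h),A(487,110)),((-.06,.05,h),A(32,108)),((-.06,-.05,h),A(44,466)),((.06,-.05,h),A(468,467)),((.1051,0,.1465),A(622,292)),((-.08,.065,.045),A(34,42)),((.08,.065,.045),A(478,42))]
def R(p,o):
    co,s=np.cos(p[2]),np.sin(p[2])
    return np.concatenate([proj("wrist",[p[0]+co*l[0]-s*l[1],p[1]+s*l[0]+co*l[1],l[2]],c)-uv for l,uv in o])
r=least_squares(R,[.55,-.2,1.7],args=(obs[:5],));print(r.x.round(4),np.rad2deg(r.x[2]).round(2),r.fun.round(1)); print(R(r.x,obs[5:]).round(1))
p=r.x
M=p[:2]+.1051*np.array([np.cos(p[2]),np.sin(p[2])]);print("mouth",M.round(4))
def tgt(xt,z,p=(.5535,-.2145,np.deg2rad(97))):
    q=np.array(p[:2])+xt*np.array([np.cos(p[2]),np.sin(p[2])]);print(xt,z,q.round(4));need(q[0],q[1],z-.0193,97)
tgt(.23,.26);print(bot.observe()["qpos"].round(2))
E
```

```text
[ 0.5531 -0.2133  1.6844] 96.51 [ 0.4  0.5 -0.9 -0.  -0.3 -0.2 -0.1  0.3  1.  -0.4]
[-1.  -1.2  1.5 -0.2]
mouth [ 0.5412 -0.1089]
0.23 0.26 [0.5255 0.0138]
clock 15.07 pos [0.5051 0.3239 0.2323] yaw 174.23 tilt 0.0 F [-0.8 -0.3 -1.7] w 0.0154
turn FIRST units 15.445 then shift units(target axes) [-6.206 -0.351 -0.169] rows>= 6.0
[-0.73  0.48  0.08  1.67 -0.05  0.99  0.84]
```

Call:
servo_tool(targets=[[[0,0,0],0.9],[[-0.05,-0.2,0],1],[[-0.1,-0.3,0],1],[[-0.15,-0.3,0],1],[[-0.2,-0.3,0],1],[[-0.25,-0.3,0],1],[[-0.3,-0.3,0],1],[[-0.3,-0.25,0],1],[[-0.35,-0.2,0],1],[[-0.35,-0.2,0],1],[[-0.35,-0.15,0],1],[[-0.35,-0.15,0],1]])

```text
clock: 16.58
position: [0.5357, 0.1263, 0.2312]
tool_rot: [-3.14, 0.0, 1.999]
force: [-0.0, -0.4, 0.3]
grip_width: 0.0153
```

Call:
servo_tool(targets=[[[0,0,0],1],[[0,0,0],1],[[0,0,0],1],[[0,0,0],0.5],[[0,0,0],0]])

```text
clock: 17.2
position: [0.5357, 0.1271, 0.2314]
tool_rot: [-3.14, 0.001, 1.697]
force: [-0.5, 0.0, -0.5]
grip_width: 0.0155
```

```bash
cat >> h.py <<'E'
TP=(.5533,-.214,96.8)
def tgt(xt,z,yt=0,yaw=96.8):
    a=np.deg2rad(TP[2]);q=np.array(TP[:2])+xt*np.array([np.cos(a),np.sin(a)])+yt*np.array([-np.sin(a),np.cos(a)])
    need(q[0],q[1],z-.0193,yaw)
    p=bot.observe()["position"];d=p[:2]-np.array(TP[:2]);print("grasp in tank xz frame:",(d@[np.cos(a),np.sin(a)]).round(4),"y",(d@[-np.sin(a),np.cos(a)]).round(4),"z",(p[2]+.0193).round(4))
E
python3 - <<'E'
from h import *
tgt(.190,.184)
E
```

```text
clock 17.2 pos [0.5357 0.1271 0.2314] yaw 97.24 tilt 0.1 F [-0.5  0.  -0.5] w 0.0155
turn FIRST units 0.088 then shift units(target axes) [-3.015 -0.458  1.334] rows>= 3.0
grasp in tank xz frame: 0.3407 y -0.0229 z 0.2507
```

Call:
servo_tool(targets=[[[0,-0.2,0.1],0.09],[[-0.3,-0.2,0.3],0],[[-0.6,-0.06,0.5],0],[[-0.7,0,0.4],0],[[-0.7,0,0.04],0],[[-0.5,0,0],0],[[-0.2,0,0],0],[[0,0,0],0],[[0,0,0],0]])

```text
clock: 18.32
position: [0.5309, -0.0234, 0.1652]
tool_rot: [-3.141, -0.0, 1.69]
force: [-0.0, -0.3, -1.2]
grip_width: 0.0157
```

```bash
python3 - <<'E'
from h import *
tgt(.122,.183)
s=bot.grab_frame("scene");cv2.imwrite("pics/s7.png",s);zoom(s,180,150,320,290,5,"pics/s7z.png")
s=bot.grab_frame("top");cv2.imwrite("pics/t7.png",s);zoom(s,230,110,380,210,5,"pics/t7z.png")
E
```

```text
clock 18.32 pos [ 0.5309 -0.0234  0.1652] yaw 96.85 tilt 0.03 F [-0.  -0.3 -1.2] w 0.0157
turn FIRST units 0.01 then shift units(target axes) [-1.399 -0.006  0.03 ] rows>= 2.0
grasp in tank xz frame: 0.1919 y -0.0003 z 0.1845
```

View pics/s7z.png

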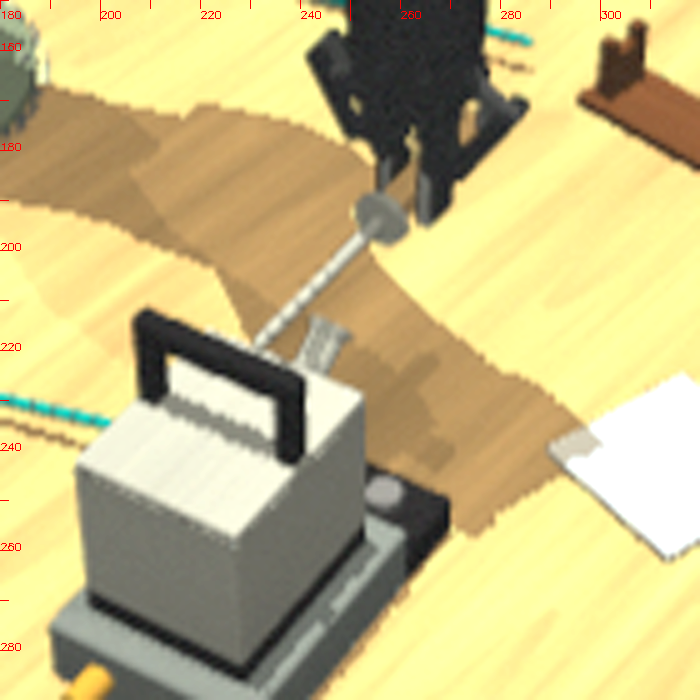

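View pics/t7z.png

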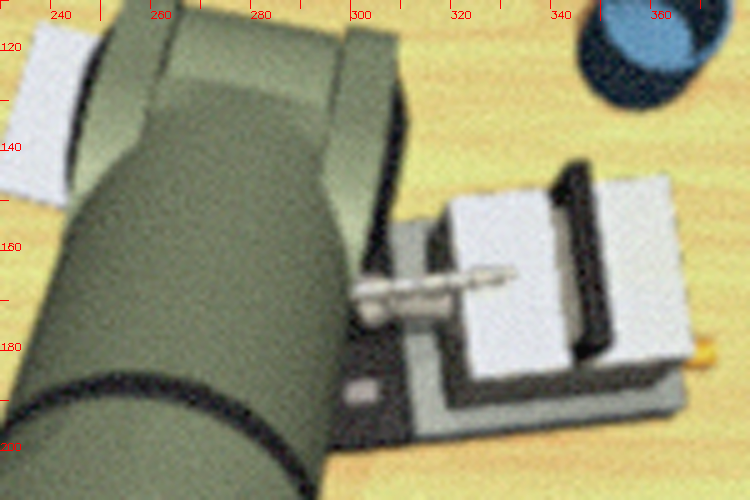

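Call:
servo_tool(targets=[[[-0.4,0,0],0],[[-0.5,0,0.02],0],[[-0.4,0,0],0],[[-0.1,0,0],0],[[0,0,0],0],[[0,0,0],0]], newtons=20)

```text
clock: 19.18
position: [0.5393, -0.093, 0.1643]
tool_rot: [-3.142, -0.0, 1.69]
force: [0.2, 0.1, -1.0]
grip_width: 0.0155
```

Call:
servo_tool(targets=[[[0,0,-0.2],0],[[0,0,-0.2],0],[[-0.02,0,-0.2],0],[[0,0,0],0]])

```text
clock: 19.68
position: [0.5398, -0.0952, 0.1953]
tool_rot: [3.14, 0.0, 1.689]
force: [-0.8, 0.0, -1.7]
grip_width: 0.0157
```

```bash
python3 - <<'E'
from h import *
tgt(.121,.213);print(bot.observe()["moment"].round(3))
s=bot.grab_frame("scene");cv2.imwrite("pics/s8.png",s);zoom(s,180,150,300,280,5,"pics/s8z.png")
E
```

```text
clock 19.68 pos [ 0.5398 -0.0952  0.1953] yaw 96.77 tilt 0.09 F [-0.8  0.  -1.7] w 0.0157
turn FIRST units -0.007 then shift units(target axes) [ 0.028 -0.013  0.031] rows>= 1.0
grasp in tank xz frame: 0.1196 y -0.0006 z 0.2146
[ 0.084  0.038 -0.019]
```

View pics/s8z.png

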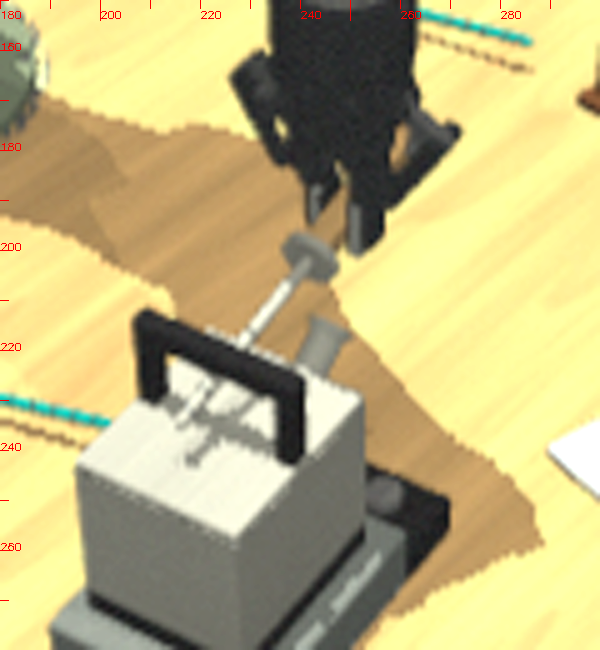

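The rod, hooked under the handle bar, is pivoting tip-down in the pads with under 2 N; the tank hasn't moved. Continuing the arc.

Call:
servo_tool(targets=[[[-0.03,0,-0.19],0],[[-0.05,0,-0.19],0],[[-0.07,0,-0.19],0],[[-0.08,0,-0.18],0],[[-0.1,0,-0.17],0],[[0,0,0],0]])

```text
clock: 20.48
position: [0.5416, -0.112, 0.241]
tool_rot: [3.141, 0.0, 1.688]
force: [-0.3, 0.8, -1.8]
grip_width: 0.0157
```

```bash
python3 - <<'E'
from h import *
tgt(.1035,.2597);print(bot.observe()["moment"].round(3))
s=bot.grab_frame("scene");cv2.imwrite("pics/s9.png",s);zoom(s,180,130,300,270,5,"pics/s9z.png")
E
```

```text
clock 20.48 pos [ 0.5416 -0.112   0.241 ] yaw 96.74 tilt 0.06 F [-0.3  0.8 -1.8] w 0.0157
turn FIRST units -0.012 then shift units(target axes) [ 0.016 -0.009  0.011] rows>= 1.0
grasp in tank xz frame: 0.1027 y -0.0005 z 0.2603
[-0.02   0.019 -0.006]
```

View pics/s9z.png

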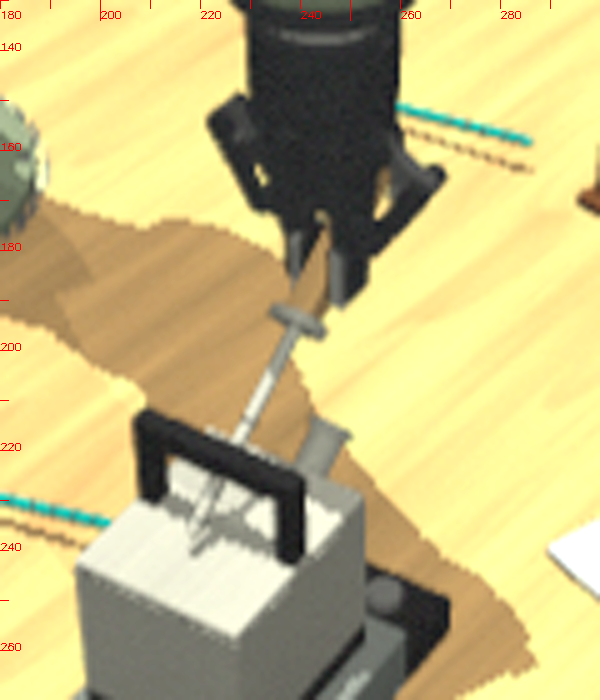

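```bash
cat >> h.py <<'E'
def rodpix(th,n="scene"):
    p=bot.observe()["position"];a=np.deg2rad(TP[2]);u=np.array([np.cos(a),np.sin(a),0])
    t=np.deg2rad(th);d=-(u*np.cos(t)+np.array([0,0,1])*np.sin(t))
    g=p+[0,0,.0193];return [proj(n,g+d*k).round(1) for k in (.156,.033,-.07)]
E
python3 - <<'E'
from h import *
for th in(25,30,35,40): print(th,rodpix(th))
E
```

```text
25 [array([214.4, 233. ]), array([238.7, 192.5]), array([258. , 160.5])]
30 [array([216.1, 235. ]), array([239., 193.]), array([257.4, 159.4])]
35 [array([218. , 236.5]), array([239.4, 193.4]), array([256.7, 158.4])]
40 [array([220. , 237.6]), array([239.8, 193.7]), array([256. , 157.6])]
```

Call:
servo_tool(targets=[[[0.2,0,-0.14],0],[[0.4,0,-0.28],0],[[0.4,0,-0.28],0],[[0.8,0,0],0],[[0.8,0,0.2],0],[[0.26,0,0.35],0],[[0,0,0.2],0],[[0,0,0],0],[[0,0,0],0]])

```text
clock: 21.65
position: [0.5248, 0.0297, 0.2384]
tool_rot: [3.141, 0.0, 1.688]
force: [-0.5, -0.1, -1.0]
grip_width: 0.0158
```

```bash
python3 - <<'E'
from h import *
tgt(.245,.2446)
s=bot.grab_frame("scene");cv2.imwrite("pics/s10.png",s);zoom(s,200,110,320,260,5,"pics/s10z.png")
s=bot.grab_frame("wrist");cv2.imwrite("pics/w10.png",s)
for th in(30,35,40,45): print(th,rodpix(th),rodpix(th,"wrist")[2])
a=np.deg2rad(TP[2]);print("mouth",proj("scene",[TP[0]+.1051*np.cos(a),TP[1]+.1051*np.sin(a),.1465]))
E
```

```text
clock 21.65 pos [0.5248 0.0297 0.2384] yaw 96.7 tilt 0.04 F [-0.5 -0.1 -1. ] w 0.0158
turn FIRST units -0.021 then shift units(target axes) [-0.007 -0.011  0.261] rows>= 1.0
grasp in tank xz frame: 0.2454 y -0.0005 z 0.2577
30 [array([246.9, 204. ]), array([267.5, 165.7]), array([284.1, 135. ])] [255.9 156.6]
35 [array([248.4, 205.8]), array([267.8, 166.2]), array([283.6, 133.9])] [256.1 171.1]
40 [array([250., 207.]), array([268.1, 166.5]), array([283. , 133.1])] [256.3 188.3]
45 [array([251.8, 207.9]), array([268.4, 166.8]), array([282.3, 132.4])] [256.4 208.1]
mouth [245.74149133 214.2696154 ]
```

View pics/s10z.png

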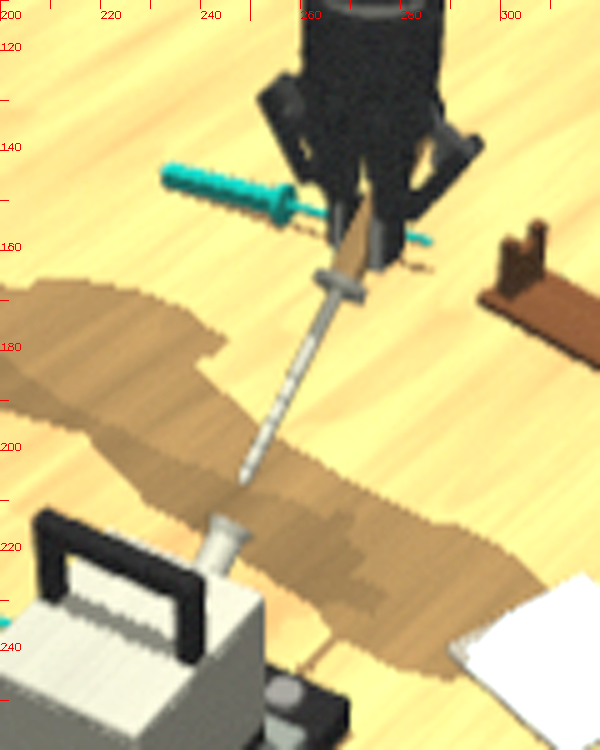

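View pics/w10.png

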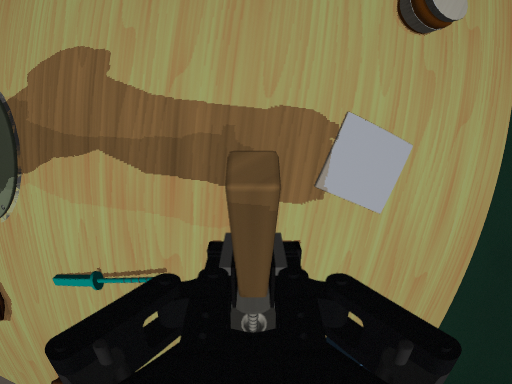

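Call:
servo_tool(targets=[[[0,0,0.13],0],[[0,0,0.13],0],[[0,0,0],0],[[-0.16,0,0.115],0],[[-0.16,0,0.115],0],[[-0.16,0,0.115],0],[[-0.16,0,0.115],0],[[0,0,0],0]])

```text
clock: 22.75
position: [0.5281, -0.0021, 0.2014]
tool_rot: [-3.141, 0.0, 1.688]
force: [0.3, 0.8, -0.5]
grip_width: 0.0155
```

```bash
python3 - <<'E'
from h import *
d=.171-.0391
tgt(.1051+d*.819,.1465+d*.574);print(bot.observe()["moment"].round(3))
s=bot.grab_frame("scene");cv2.imwrite("pics/s11.png",s);zoom(s,200,120,300,270,5,"pics/s11z.png")
E
```

```text
clock 22.75 pos [ 0.5281 -0.0021  0.2014] yaw 96.7 tilt 0.04 F [ 0.3  0.8 -0.5] w 0.0155
turn FIRST units -0.02 then shift units(target axes) [-0.006 -0.001 -0.031] rows>= 1.0
grasp in tank xz frame: 0.2134 y -0.0 z 0.2207
[ 0.065  0.002 -0.033]
```

View pics/s11z.png

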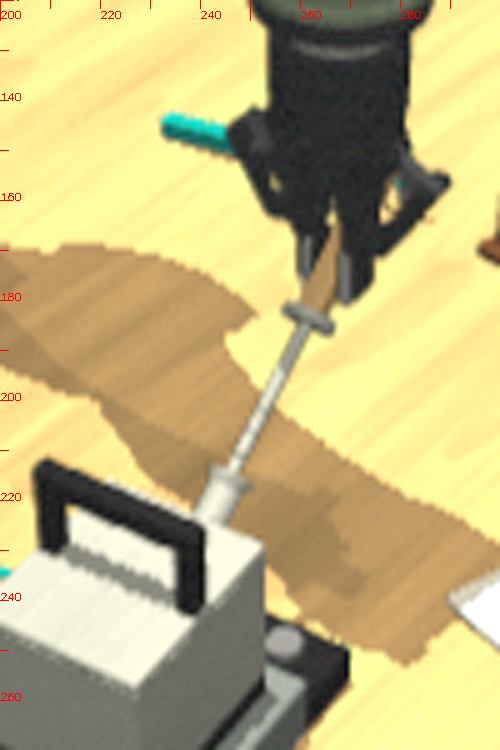

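Call:
servo_tool(targets=[[[-0.16,0,0.1],0],[[-0.16,0,0.11],0],[[-0.16,0,0.112],0],[[-0.16,0,0.112],0],[[-0.16,0,0.112],0],[[-0.16,0,0.112],0],[[-0.16,0,0.112],0],[[0,0,0],0]])

```text
clock: 23.8
position: [0.5346, -0.0575, 0.1629]
tool_rot: [-3.141, 0.0, 1.688]
force: [-0.3, 0.1, -0.7]
grip_width: 0.0155
```

```bash
python3 - <<'E'
from h import *
d=.036
tgt(.1051+d*.819,.1465+d*.574);print(bot.observe()["moment"].round(3))
s=bot.grab_frame("scene");cv2.imwrite("pics/s12.png",s);zoom(s,200,130,300,270,5,"pics/s12z.png")
E
```

```text
clock 23.8 pos [ 0.5346 -0.0575  0.1629] yaw 96.72 tilt 0.04 F [-0.3  0.1 -0.7] w 0.0155
turn FIRST units -0.016 then shift units(target axes) [-0.46  0.    0.3 ] rows>= 1.0
grasp in tank xz frame: 0.1576 y 0.0 z 0.1822
[0.035 0.022 0.049]
```

View pics/s12z.png

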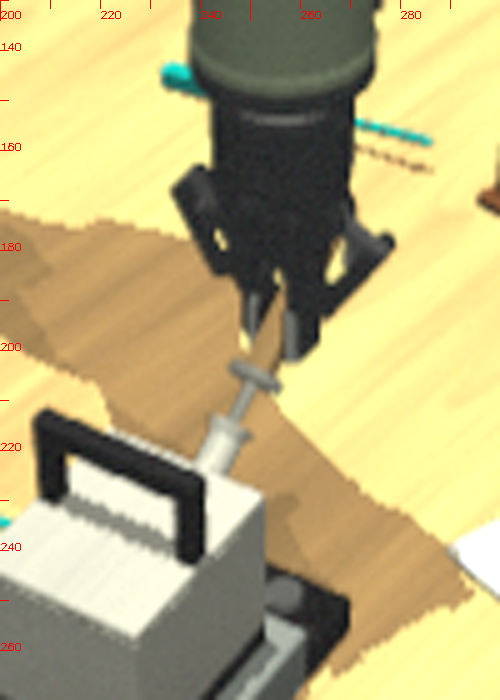

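Call:
servo_tool(targets=[[[-0.14,0,0.095],0],[[-0.14,0,0.095],0],[[-0.1,0,0.07],0],[[-0.05,0,0.035],0],[[0,0,0],0],[[0,0,0],0]])

```text
clock: 24.6
position: [0.5374, -0.078, 0.1486]
tool_rot: [3.142, -0.0, 1.689]
force: [-0.2, -0.4, -0.8]
grip_width: 0.0153
```

```bash
python3 - <<'E'
from h import *
d=.036
tgt(.1051+d*.819,.1465+d*.574);print(bot.observe()["moment"].round(3))
E
```

```text
clock 24.6 pos [ 0.5374 -0.078   0.1486] yaw 96.78 tilt 0.01 F [-0.2 -0.4 -0.8] w 0.0153
turn FIRST units -0.003 then shift units(target axes) [-0.046 -0.007  0.015] rows>= 1.0
grasp in tank xz frame: 0.1369 y -0.0003 z 0.1679
[-0.036  0.021 -0.006]
```

Call:
servo_tool(targets=[[[-0.025,0,0.017],0],[[-0.025,0,0.017],0],[[-0.025,0,0.017],0],[[0,0,0],0],[[0,0,0],0]])

```text
clock: 25.22
position: [0.5381, -0.0796, 0.147]
tool_rot: [3.141, -0.003, 1.691]
force: [-8.2, 15.4, 24.7]
grip_width: 0.0153
```

```bash
python3 - <<'E'
from h import *
d=.036
tgt(.1051+d*.819,.1465+d*.574);print(bot.observe()["moment"].round(3))
s=bot.grab_frame("scene");cv2.imwrite("pics/s13.png",s);zoom(s,200,150,290,270,6,"pics/s13z.png")
E
```

```text
clock 25.23 pos [ 0.5381 -0.0796  0.147 ] yaw 96.86 tilt 0.18 F [-8.2 15.4 24.7] w 0.0153
turn FIRST units 0.013 then shift units(target axes) [-0.013 -0.016 -0.017] rows>= 1.0
grasp in tank xz frame: 0.1352 y -0.0008 z 0.1663
[ 2.982  1.693 -0.183]
```

View pics/s13z.png

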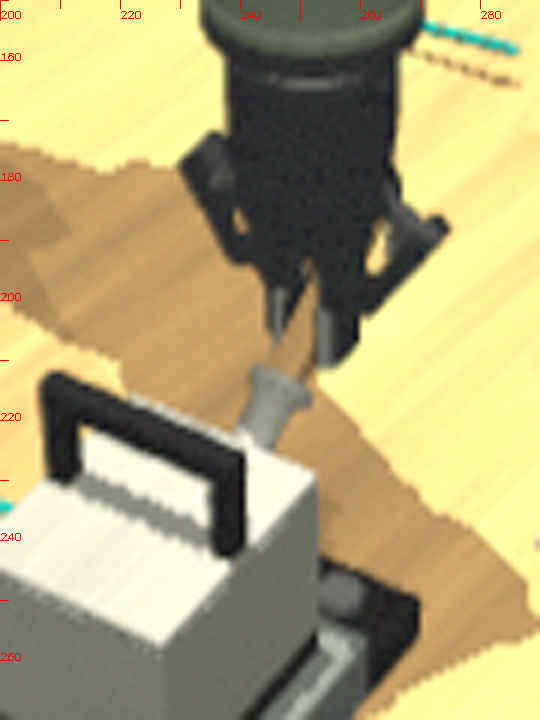

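Collar seats on the mouth (about 30 N stop along the axis, no gap left in view at about (246,212)). Drawing out now.

Call:
servo_tool(targets=[[[0.06,0,-0.042],0],[[0.1,0,-0.07],0],[[0.2,0,-0.14],0],[[0.3,0,-0.21],0],[[0.3,0,-0.21],0],[[0.3,0,-0.21],0],[[0.3,0,-0.21],0],[[0.3,0,-0.21],0],[[0.3,0,-0.21],0],[[0.3,0,-0.21],0],[[0.2,0,-0.14],0],[[0,0,0],0]])

```text
clock: 26.78
position: [0.5223, 0.0509, 0.2395]
tool_rot: [3.141, -0.0, 1.69]
force: [-0.3, -0.2, -1.9]
grip_width: 0.0152
```

```bash
python3 - <<'E'
from h import *
tgt(.245,.2446)
c=bot.get_calibration("wrist");np.save("c14.npy",c["pose"])
s=bot.grab_frame("scene");cv2.imwrite("pics/s14.png",s);zoom(s,170,110,320,290,4,"pics/s14z.png")
s=bot.grab_frame("wrist");cv2.imwrite("pics/w14.png",s)
for th in(30,35,40): print(th,rodpix(th),rodpix(th,"wrist")[2])
E
```

```text
clock 26.77 pos [0.5223 0.0509 0.2395] yaw 96.84 tilt 0.04 F [-0.3 -0.2 -1.9] w 0.0152
turn FIRST units 0.008 then shift units(target axes) [-0.434 -0.011  0.284] rows>= 1.0
grasp in tank xz frame: 0.2667 y -0.0005 z 0.2588
30 [array([250.7, 199.8]), array([271.1, 161.9]), array([287.4, 131.5])] [255.9 156.7]
35 [array([252.2, 201.5]), array([271.3, 162.3]), array([287. , 130.5])] [256.  171.2]
40 [array([253.8, 202.8]), array([271.6, 162.7]), array([286.4, 129.6])] [256.2 188.5]
```

View pics/s14z.png

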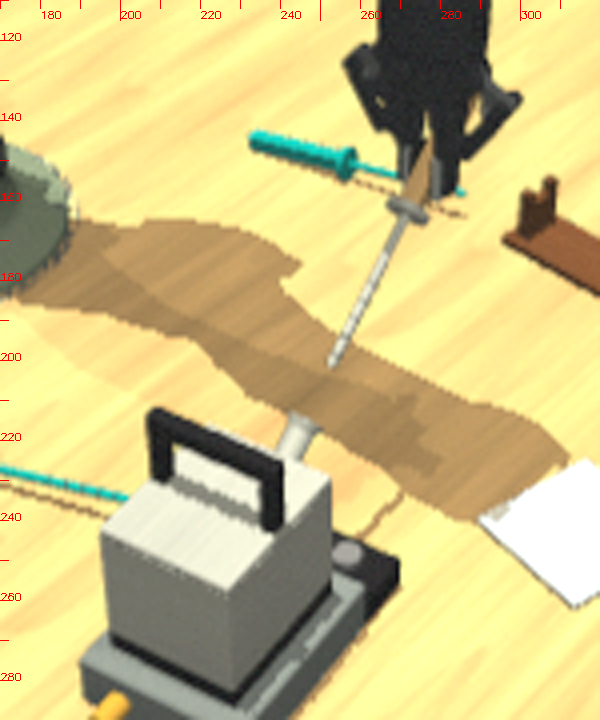

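View pics/w14.png

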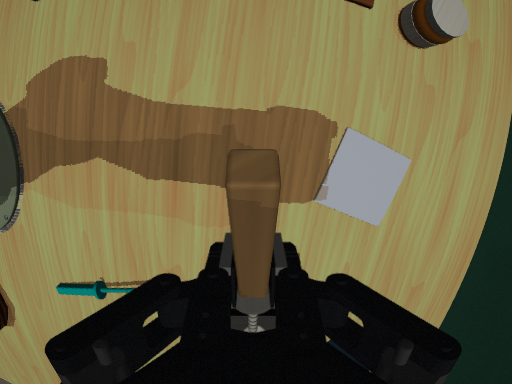

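Call:
servo_tool(targets=[[[0,0,0],-0.9],[[0.2,0.05,0],-1],[[0.35,0.12,0],-1],[[0.35,0.15,0],-1],[[0.35,0.18,0],-1],[[0.33,0.22,0],-1],[[0.3,0.25,0],-1],[[0.27,0.27,0],-1],[[0.25,0.3,0],-1],[[0.22,0.32,0],-1],[[0.2,0.33,0],-1],[[0.17,0.34,0],-1]])

```text
clock: 28.38
position: [0.5323, 0.2529, 0.2386]
tool_rot: [-3.141, -0.0, 2.729]
force: [0.9, 0.1, -0.8]
grip_width: 0.0159
```

Call:
servo_tool(targets=[[[0.14,0.36,0],-1],[[0.11,0.36,0],-1],[[0.08,0.36,0],-1],[[0.05,0.36,0],-0.57],[[0,0,0],0],[[0,0,0],0]])

```text
clock: 29.12
position: [0.5343, 0.327, 0.2389]
tool_rot: [-3.141, -0.0, 3.037]
force: [0.3, -0.3, -0.4]
grip_width: 0.0154
```

```bash
python3 - <<'E'
from h import *
need(.506,.3238,.16,174.2)
E
```

```text
clock 29.12 pos [0.5343 0.327  0.2389] yaw 174.02 tilt 0.04 F [ 0.3 -0.3 -0.4] w 0.0154
turn FIRST units -0.036 then shift units(target axes) [ 0.557 -0.121  1.577] rows>= 2.0
```

Call:
servo_tool(targets=[[[0.28,-0.06,0.3],-0.036],[[0.27,-0.06,0.5],0],[[0,0,0.7],0],[[0,0,0.5],0],[[0,0,0.3],0],[[0,0,0],0],[[0,0,0],0]])

```text
clock: 30.0
position: [0.5067, 0.3247, 0.1251]
tool_rot: [3.141, 0.001, 3.042]
force: [-0.0, 0.6, -0.3]
grip_width: 0.0156
```

```bash
python3 - <<'E'
from h import *
need(.506,.3240,.0328,174.2)
s=bot.grab_frame("scene");cv2.imwrite("pics/s15.png",s);zoom(s,270,100,390,220,6,"pics/s15z.png")
s=bot.grab_frame("top");cv2.imwrite("pics/t15.png",s);zoom(s,130,110,230,220,6,"pics/t15z.png")
E
```

```text
clock 30.0 pos [0.5067 0.3247 0.1251] yaw 174.27 tilt 0.07 F [-0.   0.6 -0.3] w 0.0156
turn FIRST units 0.014 then shift units(target axes) [ 0.013 -0.015  1.845] rows>= 2.0
```

View pics/s15z.png

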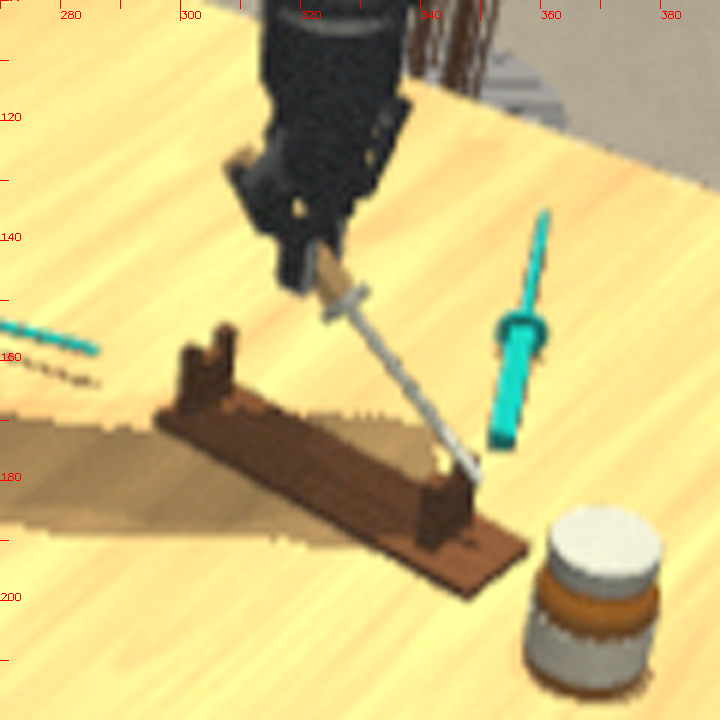

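View pics/t15z.png

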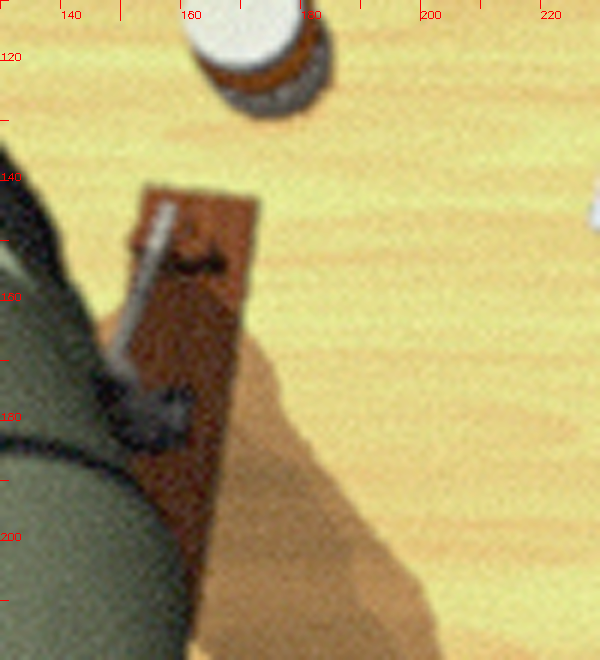

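Call:
servo_tool(targets=[[[0.01,-0.015,0.15],0.01],[[0,0,0.15],0],[[0,0,0.15],0],[[0,0,0.15],0],[[0,0,0],0]])

```text
clock: 30.72
position: [0.5055, 0.3237, 0.0934]
tool_rot: [-3.141, -0.001, 3.041]
force: [1.7, -0.5, 0.5]
grip_width: 0.0155
```

```bash
python3 - <<'E'
from h import *
need(.506,.3240,.0328,174.2);print(bot.observe()["moment"].round(3))
s=bot.grab_frame("scene");cv2.imwrite("pics/s16.png",s);zoom(s,270,110,390,220,6,"pics/s16z.png")
E
```

```text
clock 30.73 pos [0.5055 0.3237 0.0934] yaw 174.25 tilt 0.05 F [ 1.7 -0.5  0.5] w 0.0155
turn FIRST units 0.01 then shift units(target axes) [-0.01   0.006  1.212] rows>= 2.0
[ 0.006 -0.253  0.01 ]
```

View pics/s16z.png

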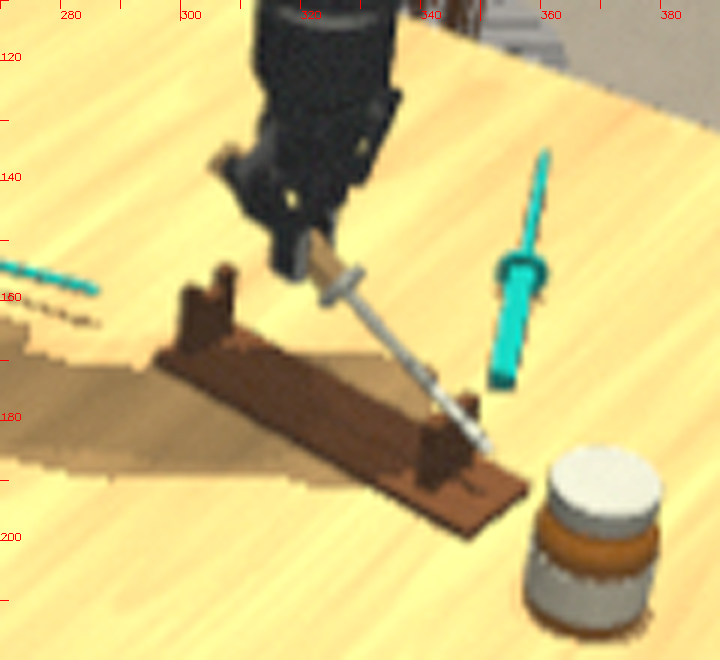

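Call:
servo_tool(targets=[[[0,0,0.18],0],[[0,0,0.18],0],[[0,0,0.18],0],[[0,0,0.18],0],[[0,0,0.18],0],[[0,0,0],0]])

```text
clock: 31.52
position: [0.5053, 0.3237, 0.0483]
tool_rot: [-3.141, -0.001, 3.041]
force: [-0.2, 0.1, -0.2]
grip_width: 0.0155
```

```bash
python3 - <<'E'
from h import *
need(.506,.3240,.0328,174.2);print(bot.observe()["moment"].round(3))
s=bot.grab_frame("wrist");cv2.imwrite("pics/w17.png",s);zoom(s,170,60,340,340,2,"pics/w17z.png")
s=bot.grab_frame("scene");cv2.imwrite("pics/s17.png",s);zoom(s,270,110,390,220,6,"pics/s17z.png")
E
```

```text
clock 31.52 pos [0.5053 0.3237 0.0483] yaw 174.25 tilt 0.06 F [-0.2  0.1 -0.2] w 0.0155
turn FIRST units 0.01 then shift units(target axes) [-0.013  0.008  0.309] rows>= 1.0
[ 0.055 -0.033 -0.006]
```

View pics/s17z.png

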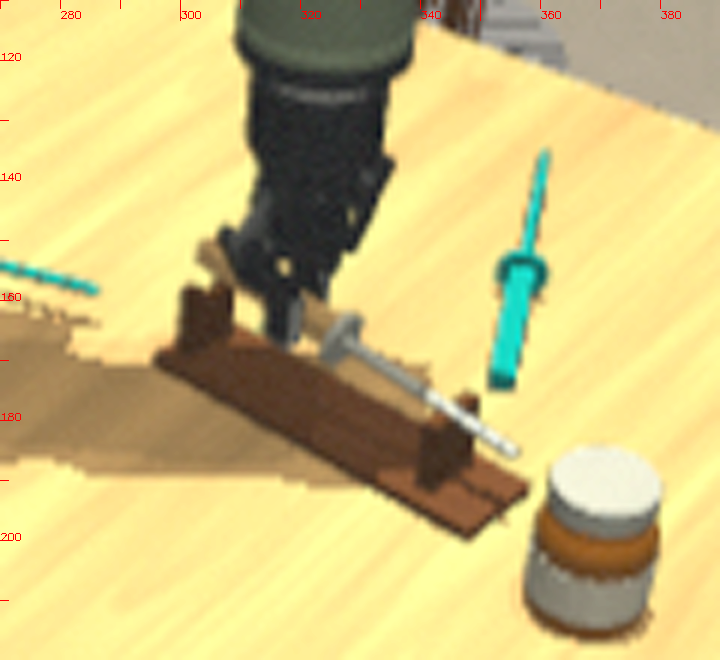

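View pics/w17z.png

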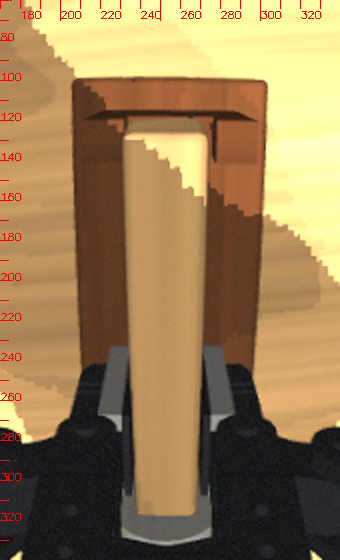

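Call:
servo_tool(targets=[[[0,0,0.1],0],[[0,0,0.1],0],[[0,0,0.06],0],[[0,0,0.04],0],[[0,0,0],0],[[0,0,0],0]])

```text
clock: 32.38
position: [0.5056, 0.3239, 0.0341]
tool_rot: [-3.142, 0.0, 3.041]
force: [0.2, -0.2, 0.5]
grip_width: 0.0155
```

```bash
python3 - <<'E'
from h import *
need(.506,.3240,.0328,174.2);print(bot.observe()["moment"].round(3))
s=bot.grab_frame("scene");cv2.imwrite("pics/s18.png",s);zoom(s,270,110,390,220,6,"pics/s18z.png")
E
```

```text
clock 32.38 pos [0.5056 0.3239 0.0341] yaw 174.25 tilt 0.0 F [ 0.2 -0.2  0.5] w 0.0155
turn FIRST units 0.009 then shift units(target axes) [-0.008  0.003  0.027] rows>= 1.0
[0.043 0.003 0.013]
```

View pics/s18z.png

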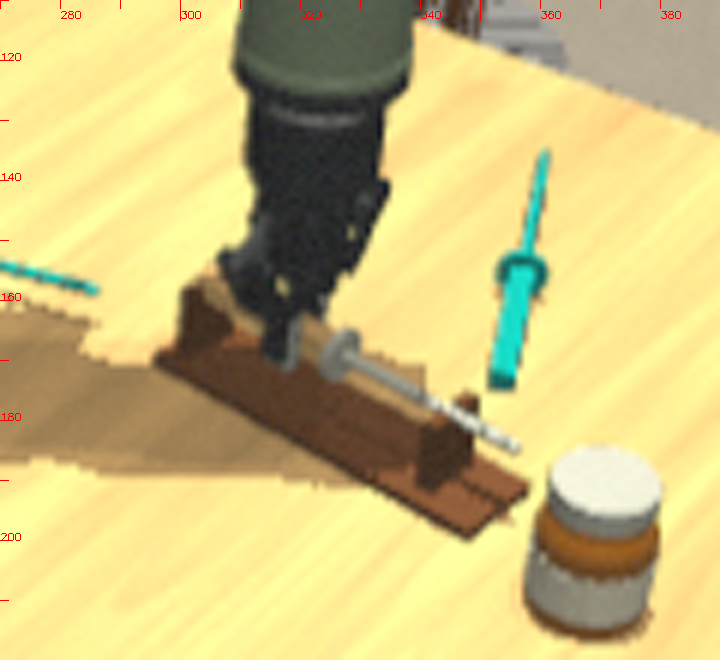

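Near level; pressing the last 2–3 mm until both notches take it.

Call:
servo_tool(targets=[[[0,0,0.03],0],[[0,0,0.02],0],[[0,0,0.02],0],[[0,0,0],0],[[0,0,0],0]])

```text
clock: 33.05
position: [0.5059, 0.324, 0.0326]
tool_rot: [3.141, 0.001, 3.041]
force: [-11.6, -7.4, 41.6]
grip_width: 0.0155
```

```bash
python3 - <<'E'
from h import *
need(.506,.3240,.0328,174.2);print(bot.observe()["moment"].round(3))
E
```

```text
clock 33.05 pos [0.5059 0.324  0.0326] yaw 174.23 tilt 0.06 F [-11.6  -7.4  41.6] w 0.0155
turn FIRST units 0.006 then shift units(target axes) [-0.001 -0.    -0.004] rows>= 1.0
[-1.478  2.262  0.011]
```

Call:
servo_tool(targets=[[[0,0,-0.03],0],[[0,0,-0.03],0],[[0,0,-0.1],0],[[0,0,-0.4],0],[[0,0,-0.6],0],[[0,0,-0.5],0],[[0,0,-0.3],0],[[0,0,0],0]], newtons=40)

```text
clock: 34.05
position: [0.506, 0.3242, 0.1298]
tool_rot: [3.14, 0.001, 3.041]
force: [-0.0, 0.9, -1.5]
grip_width: 0.0154
```

Call:
servo_tool(targets=[[[-0.02,-0.15,0],0],[[-0.06,-0.4,0],0],[[-0.1,-0.6,0],0],[[-0.12,-0.7,0],0],[[-0.12,-0.7,0],0],[[-0.12,-0.7,0],0],[[-0.1,-0.7,0],0],[[-0.1,-0.6,0],0],[[-0.06,-0.4,0],0],[[-0.02,-0.2,0],0],[[0,0,0],0],[[0,0,0],0]])

```text
clock: 35.55
position: [0.5204, 0.0643, 0.1285]
tool_rot: [3.141, -0.0, 3.042]
force: [0.1, -0.0, -0.3]
grip_width: 0.0153
```

```bash
python3 - <<'E'
from h import *
need(.520,.058,.0886,174.2)
c=bot.get_calibration("wrist");np.save("c19.npy",c["pose"])
s=bot.grab_frame("wrist");cv2.imwrite("pics/w19.png",s)
s=bot.grab_frame("scene");cv2.imwrite("pics/s19.png",s);zoom(s,220,110,360,270,5,"pics/s19z.png")
s=bot.grab_frame("top");cv2.imwrite("pics/t19.png",s);zoom(s,180,100,280,200,6,"pics/t19z.png")
E
```

```text
clock 35.55 pos [0.5204 0.0643 0.1285] yaw 174.3 tilt 0.02 F [ 0.1 -0.  -0.3] w 0.0153
turn FIRST units 0.019 then shift units(target axes) [-0.005 -0.126  0.798] rows>= 1.0
```

View pics/s19z.png

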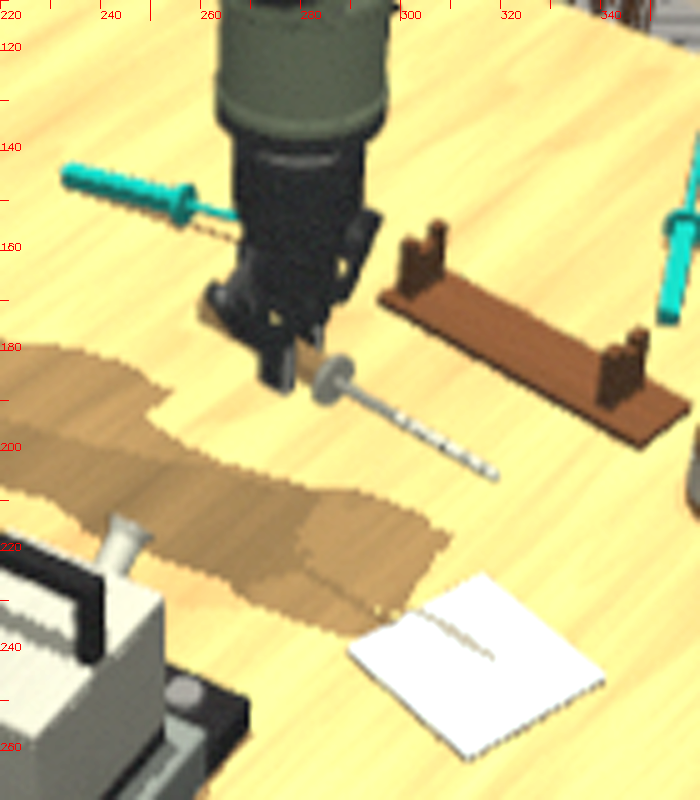

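View pics/t19z.png

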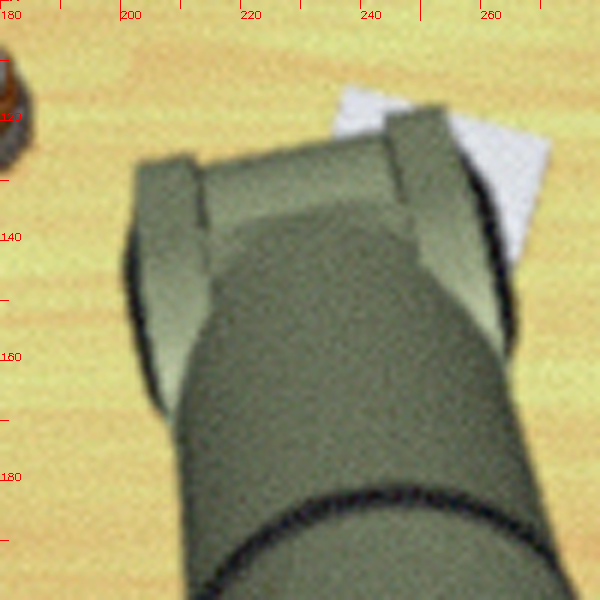

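View pics/w19.png

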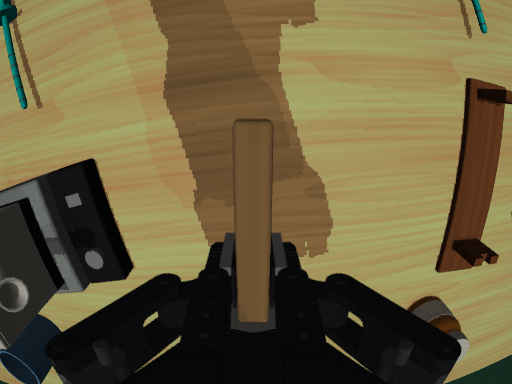

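```bash
python3 - <<'E'
from h import *
Z=lambda X,Y:(220+X/5,110+Y/5)
cs=[px("scene",*Z(*q),.008) for q in[(483,572),(605,682),(468,762),(348,648)]]
print("tile scene",np.mean(cs,0).round(4))
c=bot.get_calibration("wrist");c["pose"]=np.load("c14.npy")
w=[px("wrist",*q,.008,c) for q in[(349,129),(410,160),(378,226),(317,198)]];print("tile wrist",np.mean(w,0).round(4),[np.linalg.norm(w[i]-w[i-1]).round(3) for i in range(4)])
s=bot.observe();p=s["position"]+[0,0,.0194];y=s["tool_rot"][2]
u=-np.array([np.cos(y),np.sin(y),0]);k=np.array([0,0,1.])
for th in(-4,-2,0,2,4):
    t=np.deg2rad(th);d=u*np.cos(t)-k*np.sin(t);n=u*np.sin(t)+k*np.cos(t)
    print(th,"tail top",proj("wrist",p-.07*d+.008*n).round(1),"tail bot",proj("wrist",p-.07*d-.008*n).round(1),"scene tip",proj("scene",p+.156*d).round(1),"collar",proj("scene",p+.033*d).round(1),"tail",proj("scene",p-.07*d).round(1))
print("tip est",(p+.156*u).round(4))
im=cv2.imread("pics/w19.png");zoom(im,215,105,295,165,8,"pics/w19z.png")
im=cv2.imread("pics/s19.png");zoom(im,255,155,335,225,8,"pics/s19zz.png")
E
```

```text
tile scene [0.6819 0.0396 0.008 ]
tile wrist [0.6778 0.0454 0.008 ] [np.float64(0.102), np.float64(0.105), np.float64(0.107), np.float64(0.107)]
-4 tail top [252.4 119.9] tail bot [252.5 120. ] scene tip [319.3 201.5] collar [286.2 184.6] tail [260.8 171.7]
-2 tail top [252.4 120.7] tail bot [252.4 119.5] scene tip [319.3 203. ] collar [286.2 184.9] tail [260.8 171.1]
0 tail top [252.4 121.7] tail bot [252.4 119.1] scene tip [319.1 204.5] collar [286.2 185.3] tail [260.8 170.4]
2 tail top [252.4 123. ] tail bot [252.4 118.9] scene tip [318.9 206. ] collar [286.1 185.6] tail [260.8 169.8]
4 tail top [252.4 124.6] tail bot [252.4 118.9] scene tip [318.7 207.4] collar [286.1 185.9] tail [260.8 169.1]
tip est [0.6758 0.0489 0.148 ]
```

View pics/w19z.png

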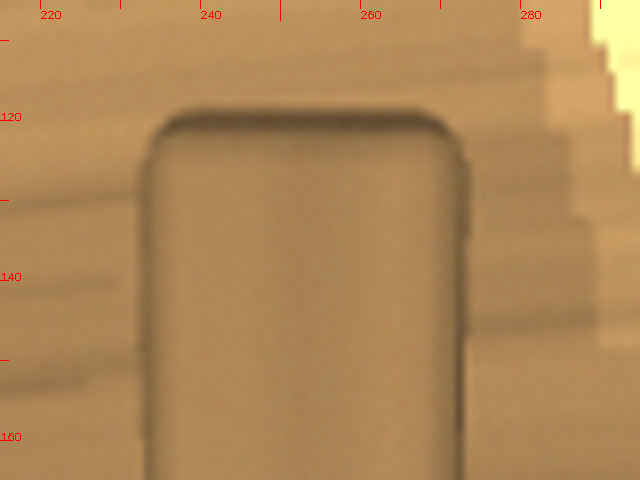

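View pics/s19zz.png

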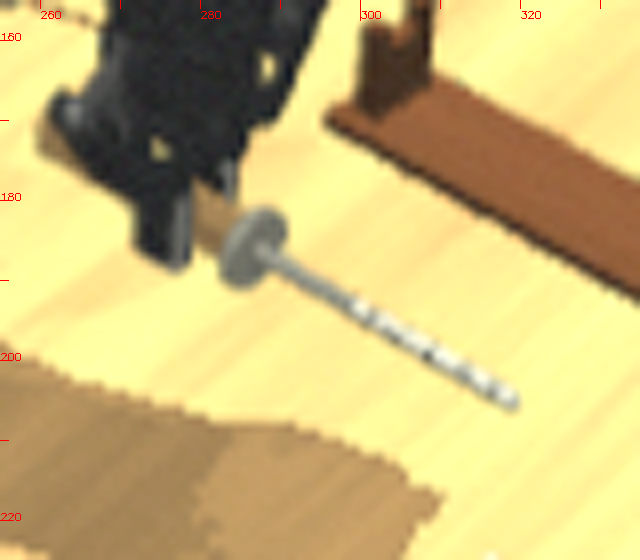

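Call:
servo_tool(targets=[[[0,-0.07,0.15],0],[[-0.005,-0.065,0.25],0],[[0,0,0.25],0],[[0,0,0.15],0],[[0,0,0],0],[[0,0,0],0],[[0,0,0],0],[[0,0,0],0]])

```text
clock: 36.7
position: [0.5203, 0.0569, 0.0889]
tool_rot: [3.141, 0.0, 3.041]
force: [-1.0, -0.4, -1.0]
grip_width: 0.0154
```

```bash
python3 - <<'E'
from h import *
need(.5208,.058,.0886,174.2);s=bot.observe();print(np.abs(s["qd"]).max())
p=s["position"]+[0,0,.0194];y=s["tool_rot"][2]
print("tip",(p-.156*np.array([np.cos(y),np.sin(y),0])).round(4))
im=bot.grab_frame("scene");cv2.imwrite("pics/s20.png",im);im=cv2.convertScaleAbs(im,alpha=1.3);cv2.imwrite("pics/s20b.png",im)
E
```

```text
clock 36.7 pos [0.5203 0.0569 0.0889] yaw 174.25 tilt 0.03 F [-1.  -0.4 -1. ] w 0.0154
turn FIRST units 0.01 then shift units(target axes) [-0.008  0.023  0.006] rows>= 1.0
0.003651389224939903
tip [0.6755 0.0413 0.1083]
```

View pics/s20b.png

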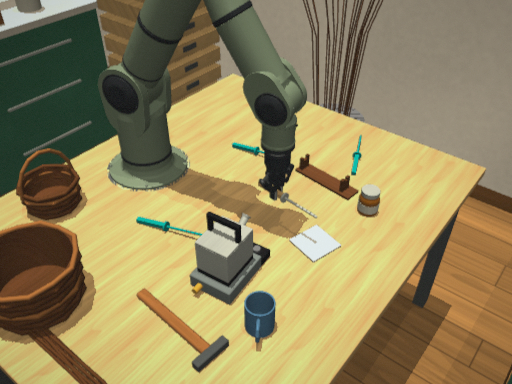

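```bash
python3 - <<'E'
from h import *
a=cv2.imread("pics/s4.png");b=cv2.imread("pics/s20.png")
im=np.hstack([x[200:310,180:280] for x in(a,b)])
cv2.imwrite("pics/cmp.png",cv2.convertScaleAbs(cv2.resize(im,None,fx=4,fy=4,interpolation=cv2.INTER_CUBIC),alpha=1.5))
E
```

```text
(no output)
```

View pics/cmp.png

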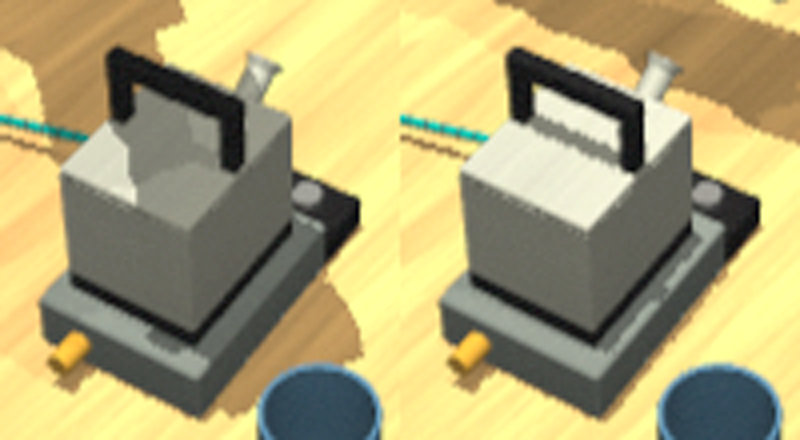

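The before/after comparison shows the tank still seated and unmoved on the base. The rod is level and still above the tile, so I'm handing in.

```bash
python3 -c "
from workcell import bot
print(bot.job_done())"
```

```text
the job is handed in; nothing more can be done
None
```

The job is done and handed in at about 37 s of the 64 s allowed; it reported no verdict.

**What I did**
- **Tank:** I lifted it by the handle and lowered it onto the pegs. It stopped at the exact seated height (TCP z 0.1862 m).
- **Tilting the rod:** The tool can only point straight down, so I hooked the shaft lightly under the tank's handle bar and turned the rod about 35° tip-down in the fingers.
- **Dip:** I pushed the rod in until the collar stopped on the tube's mouth, then drew it fully out.
- **Levelling:** I pressed the rod back into its rest notches to level it, still gripped, and carried it over the tile.

**Last checks**
- **Tip position:** Worked out from the arm's pose, the tip is at (0.6755, 0.0413, 0.108), about 10 cm above the tile's top. My three camera estimates of the tile's centre spread over about 7 mm in x and 6 mm in y, so centring is only that sure.
- **Rod:** It measured level in the scene and wrist pictures before a final 4 cm straight descent. After that it was still and touching nothing.
- **Tank and other things:** The tank looks the same in pictures from before and after the dip, flush on the base. I never touched the mug, hammer or jar, and all three are standing or lying as before in the last picture.

**Forces:** The wrist read about 30 N at the collar stop and about 44 N when I pressed the rod into the rest. The second was more than I meant. It went through the rod, not the gripper's body, and is under the 120 N wrist limit.

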